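# Unmould pressed herb cakes and weigh them on the counter balance

## Robot

A 7-joint arm with a two-finger parallel gripper is mounted at the origin on the work surface. World frame = base frame: x ahead of the robot, y to its left, z up, the work surface at z = 0. Lengths are in m, angles in rad, forces in N, time in s.
With the tool pointing down it reaches from about 0.35 to 0.9 m from the base axis. Payload 7.2 kg.
Tool frame: the origin (TCP) lies between the finger pads; the fingertips stand 19 mm ahead of it and the grasp point (between the pads) is the TCP (manip.tcp_to_tips is the z of the fingertips in the tool frame, in m); z points along the fingers, x is the direction in which the jaws open and shut, and the axes are right-handed (so a half turn about z gives the same grasp; the last joint's range is limited). The gripper opens to 88 mm and grips with 3 to 60 N. Pads are 20 mm wide; open, the fingers measure 115 mm over their backs; the gripper's body (75 mm by 178 mm) begins 61 mm behind the grasp point.
Start: joints at [1.086, 0.411, -0.013, 1.596, 0.006, 1.134, -0.082], TCP at [0.253, -0.572, 0.242] pointing down, gripper open.
Joint ranges: [-2.95, 2.95], [-0.29, 1.99], [-1.47, 1.44], [0.14, 2.54], [-1.03, 4.17], [0.13, 1.85], [-2.86, 2.86]. Speed limits (rad/s): [2.39, 2.39, 3.01, 3.01, 3.14, 3.14, 3.14].

## Interface

Orientations are given as a unit quaternion [x, y, z, w].
In Python, from plant import manip gives the robot as it stands.
- The arm moves only by the tool arm_command, never from a script. Its argument "motion" is a list of rows, each a list of 7 numbers: the shift along the tool's x, y, z in mm, then the turn, a rotation vector about the tool's x, y, z in rad, then the opening, from 0 (shut) to 1 (fully open). In form: [[tx, ty, tz, rx, ry, rz, jaw], ...]. A call has 1 to 8 rows; each row is the pose to reach, as a shift and turn from the pose commanded when the call began, along the tool's axes at that moment; what a row does not reach only later rows make up. A row lasts 1/12 s, in which the tool goes at most 41.7 mm and 7.16 degrees, less where a joint would pass 70% of its speed; a pose out of reach is approached as far as the arm can. A call with a gripper value outside its range is refused whole. The fingers move at their own pace and stop on an object; "squeeze" is the grip in N (left out, the last holds). Time passes only in rows, so rows that repeat a pose let the fingers close. It gives the time, the measured TCP pose, the force and the opening at its end, in the units of the state.
- manip.observe(): the state, without advancing time (a new reading comes with each control period).
- manip.get_image(name): name is "scene" or "top" or "wrist"; returns the picture (384x512x3 uint8, red, green, blue); there is no depth.
- manip.camera_model(name): a dict with "K" (3x3 intrinsics, pixels), "R" (3x3) and "t" (3): a world point X has camera coordinates R X + t. Camera axes: x right, y down, z forward; pixel columns grow to the right and rows downward; lengths in m; the calibration is good to about 2 mm. A picture is of the moment at which its call begins: read the wrist's pose just before it. camera_model takes no time and is no camera call; for the wrist camera it gives the pose at the moment of the call.
- manip.sign_off(): hands the job in, once; it reports no verdict.
Trained networks look in the newest picture that a camera, given by its name, has taken for a name from the list of things; names that differ only in an ending like _2 or _b are one class to them, and where a whole thing is asked for, a point or a joint stands for the part that bears it (a point fixed in the world has none). Each returns a list of dicts, best first, with "conf" (0 to 1); they miss things now and then, are a little off and sometimes report something else, mostly with a low value. They report only what shows in the picture. A call takes as long as a camera call.
- manip.look_for(camera, thing): "xyz" ([x, y, z] in m, in the coordinates of the camera as it stood for that picture, good to about 4 mm: the middle of the surface that is visible of it).
- manip.cut_out(camera, thing): "mask" (384x512 bool, what is visible of it).
The state is a dict: "t": time; "joints": joint angles; "qvel": joint speeds; "effort": joint torques, N m; "tcp_pos": TCP position; "orientation": TCP orientation; "contact_force": force on the tool from outside, world axes, zero at the start; "wrist_torque": the same for the moment, N m; "grip_width": finger opening in m.
Only numpy, scipy, OpenCV 4.12 (cv2) and the standard library are available. Lean on these libraries where they do the work, as an engineer would, in place of code of your own. Each camera call takes 0.05 s, during which the arm holds its last target. There are 200 camera calls.

## Task

Push every pressed herb cake up out of its ring mould, loose base and all, by lowering the mould over the blue knock-out post, lift it off the post from above and stand it on the steel cake pan of the balance; put every ring, also those that were empty already, flat in the steel tray, right way up. Only when all the cakes are on their pan, load the brass weights on the brass pan until the balance is level, or as near level as these weights bring it; leave unused weights on the counter. Keep the cakes upright throughout and do not disturb the jar, bowl or calculator.

Things in the scene. Friction and masses are not known exactly. Their poses are not given: they have to be found in the camera images.
- post: fixed knock-out post on the counter: a blue round post 30 mm in diameter standing on a white square plate 110 x 110 x 6 mm; origin under the plate on the post's axis, z up; the flat top of the post is 50 mm above the counter (44 mm above the plate)
- post_top (a point): centre of the flat top of the knock-out post
- balance: fixed green two-pan counter balance, foot 130 x 330 mm; origin under its centre. Its y axis runs from the weight pan (at y = -120 mm) to the cake pan (at y = +120 mm); a column 45 mm wide and a white pointer board up to 175 mm high stand between the pans
- cake_pan (a joint): height of the cake pan above its level position (m), -0.015 to 0.015; both pans stay horizontal, the weight pan always moves equally the other way. It settles about 1 mm from level per 7 g of difference (negative: the cakes are heavier), with stops at 15 mm, so beyond about 105 g it only shows which side is heavier. 0 is level; the black pointer then stands on the red mark
- cake_pan_floor (a point): centre of the inner floor of the cake pan, a square steel tray 140 x 140 mm outside with a rim 9 mm above its floor; axes as the balance; moves with the pan; 68 mm above the counter when level
- weight_pan_floor (a point): the same for the weight pan, the square brass tray
- tray: fixed steel tray for the empty rings, 250 (its x) x 170 (its y) mm outside, floor 4 mm thick, rim 18 mm high; origin under its centre
- ring_a: aluminium ring mould, outside 62 mm in diameter, 36 mm high, inside 54 mm, open at both ends but for an inward lip at the bottom (4 mm thick, 42 mm opening); about 150 g; origin at the centre of its underside, z up. Empty from the start when its cake is absent
- cake_a: dark brown hard-pressed herb cake (44 mm in diameter, 18 mm thick) fixed on its loose steel base (50 mm in diameter, 4 mm thick); origin at the centre of the base's underside, z up, cake on top. Starts inside ring_a, the base resting loose on the ring's lip and the cake's top 10 mm below the rim, so that it can only be pushed up from below. Mass with base unknown, 90 to 210 g. May be absent
- ring_b: aluminium ring mould, outside 62 mm in diameter, 36 mm high, inside 54 mm, open at both ends but for an inward lip at the bottom (4 mm thick, 42 mm opening); about 150 g; origin at the centre of its underside, z up. Empty from the start when its cake is absent
- cake_b: ochre hard-pressed herb cake (44 mm in diameter, 18 mm thick) fixed on its loose steel base (50 mm in diameter, 4 mm thick); origin at the centre of the base's underside, z up, cake on top. Starts inside ring_b, the base resting loose on the ring's lip and the cake's top 10 mm below the rim, so that it can only be pushed up from below. Mass with base unknown, 90 to 210 g. May be absent
- ring_c: aluminium ring mould, outside 62 mm in diameter, 36 mm high, inside 54 mm, open at both ends but for an inward lip at the bottom (4 mm thick, 42 mm opening); about 150 g; origin at the centre of its underside, z up. Empty from the start when its cake is absent
- cake_c: olive green hard-pressed herb cake (44 mm in diameter, 18 mm thick) fixed on its loose steel base (50 mm in diameter, 4 mm thick); origin at the centre of the base's underside, z up, cake on top. Starts inside ring_c, the base resting loose on the ring's lip and the cake's top 10 mm below the rim, so that it can only be pushed up from below. Mass with base unknown, 90 to 210 g. May be absent
- w200: brass weight of 200 g: round body 40 mm in diameter and 34 mm high with a grip knob 16 mm in diameter and 24 mm high on top; origin at the centre of its underside, z up
- w100: brass weight of 100 g: round body 36 mm in diameter and 26 mm high with a grip knob 16 mm in diameter and 24 mm high on top; origin at the centre of its underside, z up
- w50a: brass weight of 50 g: round body 32 mm in diameter and 18 mm high with a grip knob 16 mm in diameter and 24 mm high on top; origin at the centre of its underside, z up
- w50b: brass weight of 50 g: round body 32 mm in diameter and 18 mm high with a grip knob 16 mm in diameter and 24 mm high on top; origin at the centre of its underside, z up
- herb_jar: bystander: white ceramic jar, 80 mm in diameter, 120 mm high, origin under its centre
- mortar: bystander: blue ceramic bowl, 100 mm in diameter, 70 mm high, origin under its centre
- calculator: bystander: black pocket calculator, 130 x 80 x 18 mm, origin under its centre

How it is judged:
By the outcome, as a careful person would: the job done as asked, in the order asked, and still so for the second after the job is handed in, with the robot touching nothing.
Of cake_a, cake_b, cake_c only 1 to 2 are there at a start; the rules pass over those that are not, and their reading is None.
At some moment in a run one of w200, w100, w50a, w50b may be knocked a few centimetres aside while the robot is not near it.
It also fails if it takes over 210 s, if anything falls off the work surface, if the arm or the gripper's body presses on something with over 40 N, if the wrist force passes 120 N, or if a joint passes its speed limit or range.

## Working session

There is one attempt and no reset: what is moved stays moved. The work goes in short steps, Python scripts to look and compute and a tool call to move; the robot and the scene stay as the last step left them, time stands still between calls to the robot, and variables do not carry over. Pictures are saved under pics/ and viewed, about 12 in all and at most 16, crops included, and the job is handed in when it is done.

Besides the shell and the picture viewer there is one more tool, called after "Call:" as name(argument=value, ...) on one line, values as JSON. arm_command: Moves the arm, as the interface text tells. Its arguments: {"type":"object","properties":{"motion":{"type":"array"},"squeeze":{"type":"number"}},"required":["motion"]}

```bash
ls; mkdir -p pics; cat > h.py <<'E'
import numpy as np, cv2
from plant import manip
from scipy.spatial.transform import Rotation as R
def snap(cam,name=None):
    m=manip.camera_model(cam); im=manip.get_image(cam)
    if name: cv2.imwrite('pics/%s.png'%name, im[:,:,::-1])
    return im,m
def w(m,p): return np.array(m['R']).T@(np.array(p)-np.array(m['t']))
def px2w(m,u,v,z):
    Rm=np.array(m['R']);t=np.array(m['t']);K=np.array(m['K'])
    c=-Rm.T@t; d=Rm.T@np.linalg.solve(K,[u,v,1]); return c+d*(z-c[2])/d[2]
def proj(m,X):
    p=np.array(m['K'])@(np.array(m['R'])@np.array(X)+np.array(m['t'])); return p[:2]/p[2]
def st():
    s=manip.observe(); print({k:np.round(s[k],4).tolist() for k in('t','tcp_pos','orientation','contact_force','grip_width','joints')}); return s
def rel(X,yaw=None):
    "shift in tool mm from current pose to world X"
    s=manip.observe(); Q=R.from_quat(s['orientation']); return np.round(Q.inv().apply(np.array(X)-s['tcp_pos'])*1000,1)
E
python3 - <<'E'
from h import *
st()
a,m=snap('top','top0'); 
for n in ['post','balance','cake_pan','cake_pan_floor','weight_pan_floor','tray','ring_a','cake_a','w200','w100','w50a','herb_jar','mortar','calculator']:
    r=manip.look_for('top',n); print(n,[(np.round(w(m,d['xyz']),3).tolist(),round(d['conf'],2)) for d in r][:5])
b,m2=snap('scene','scene0')
E
```

```text
pics
{'t': 0.0, 'tcp_pos': [0.2528, -0.5711, 0.2408], 'orientation': [0.8381, -0.5455, -0.0007, -0.0004], 'contact_force': [0.8018, 0.616, -0.3144], 'grip_width': 0.0873, 'joints': [1.0858, 0.4119, -0.0127, 1.597, 0.0056, 1.1343, -0.0822]}
post [([0.435, -0.203, 0.007], 0.82)]
balance [([0.589, 0.023, 0.067], 0.97), ([0.586, -0.094, 0.071], 0.44)]
cake_pan [([0.601, 0.143, 0.065], 0.81), ([0.583, -0.092, 0.068], 0.44)]
cake_pan_floor [([0.603, 0.143, 0.069], 0.96)]
weight_pan_floor [([0.583, -0.092, 0.071], 0.97)]
tray [([0.478, 0.377, 0.003], 0.95)]
ring_a [([0.601, -0.384, 0.018], 0.77), ([0.432, -0.359, 0.031], 0.69), ([0.497, -0.373, 0.015], 0.61)]
cake_a [([0.606, 0.14, 0.068], 0.56), ([0.43, -0.361, 0.024], 0.54)]
w200 [([0.457, 0.001, 0.034], 0.73), ([0.463, 0.096, 0.025], 0.48)]
w100 [([0.457, 0.001, 0.034], 0.73), ([0.463, 0.096, 0.025], 0.48)]
w50a [([0.447, 0.165, 0.016], 0.64)]
herb_jar [([0.734, 0.295, 0.119], 0.92)]
mortar [([0.776, -0.238, 0.031], 0.9)]
calculator [([0.774, 0.007, 0.02], 0.95)]
```

View pics/top0.png

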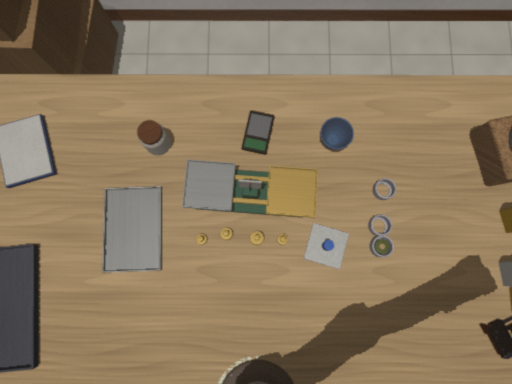

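View pics/scene0.png

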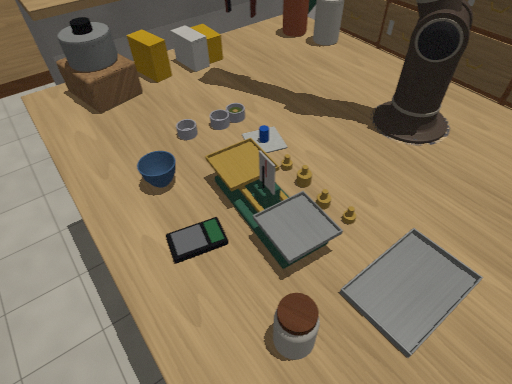

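```bash
cat >> h.py <<'E'
def go(X,psi=None):
    "print shift (tool mm) and rz (rad) to reach TCP X with tool pointing straight down, tool-x at world angle psi deg"
    s=manip.observe(); Q=R.from_quat(s['orientation']); 
    x=Q.apply([1,0,0]); cur=np.degrees(np.arctan2(x[1],x[0]))
    if psi is None: psi=cur
    d=(psi-cur+90)%180-90; p=np.radians(cur+d)
    T=R.from_matrix(np.array([[np.cos(p),np.sin(p),0],[np.sin(p),-np.cos(p),0],[0,0,-1]]))
    print('cur psi %.1f -> shift'%cur, np.round(Q.inv().apply(np.array(X)-s['tcp_pos'])*1000,1).tolist(),'rot',np.round((Q.inv()*T).as_rotvec(),3).tolist(), 'j7',np.round(s['joints'][6],2))
E
python3 - <<'E'
from h import *
m=manip.camera_model('wrist');Rm=np.array(m['R']);s=manip.observe()
c=-Rm.T@np.array(m['t']); Q=R.from_quat(s['orientation'])
print('cam in tool',Q.inv().apply(c-s['tcp_pos']),'\n',(Rm@Q.as_matrix()).round(3),np.array(m['K']).round(1))
go([0.47,-0.36,0.30],-90)
go([0.47,-0.36,0.30],0)
E
```

```text
cam in tool [ 0.00058882 -0.06626559 -0.14339196] 
 [[ 1.    -0.     0.002]
 [ 0.     0.969 -0.246]
 [-0.001  0.246  0.969]] [[326.8   0.  254.3]
 [  0.  326.8 191.2]
 [  0.    0.    1. ]]
cur psi -66.1 -> shift [-105.6, -284.0, -58.3] rot [-0.0, -0.0, 0.417] j7 -0.08
cur psi -66.1 -> shift [-105.6, -284.0, -58.3] rot [0.0, -0.0, -1.154] j7 -0.08
```

Call:
arm_command(motion=[[-106, -284, -58, 0, 0, 0.417, 1], [-106, -284, -58, 0, 0, 0.417, 1], [-106, -284, -58, 0, 0, 0.417, 1], [-106, -284, -58, 0, 0, 0.417, 1], [-106, -284, -58, 0, 0, 0.417, 1], [-106, -284, -58, 0, 0, 0.417, 1], [-106, -284, -58, 0, 0, 0.417, 1], [-106, -284, -58, 0, 0, 0.417, 1]])

```text
t: 1.47
tcp_pos: [0.4742, -0.3546, 0.3009]
orientation: [0.709, -0.705, 0.001, -0.001]
contact_force: [1.5, 0.7, 0.0]
grip_width: 0.0881
```

Call:
arm_command(motion=[[0, 0, 0, 0, 0, 0, 1], [0, 0, 0, 0, 0, 0, 1], [0, 0, 0, 0, 0, 0, 1]])

```text
t: 1.72
tcp_pos: [0.4688, -0.3606, 0.2994]
orientation: [-0.707, 0.708, 0.0, -0.001]
contact_force: [0.0, -0.7, 0.2]
grip_width: 0.0877
```

```bash
python3 - <<'E'
from h import *
st()
a,m=snap('wrist','w0')
for n in ['post','post_top','ring_a','cake_a','cake_b','cake_c','mortar']:
    r=manip.look_for('wrist',n); print(n,[(np.round(w(m,d['xyz']),3).tolist(),round(d['conf'],2)) for d in r][:5])
E
```

```text
{'t': 1.7167, 'tcp_pos': [0.4688, -0.3606, 0.2994], 'orientation': [-0.7066, 0.7076, 0.0001, -0.0005], 'contact_force': [0.0233, -0.7045, 0.2196], 'grip_width': 0.0877, 'joints': [0.6118, 0.3132, -0.0503, 1.6003, 0.0175, 1.2291, -1.014]}
post [([0.439, -0.206, 0.007], 0.95)]
post_top [([0.44, -0.21, 0.007], 0.97)]
ring_a [([0.484, -0.359, 0.019], 0.91), ([0.608, -0.384, 0.021], 0.88)]
cake_a [([0.434, -0.362, 0.023], 0.72)]
cake_b [([0.434, -0.362, 0.023], 0.72)]
cake_c [([0.434, -0.362, 0.023], 0.72)]
mortar []
```

View pics/w0.png

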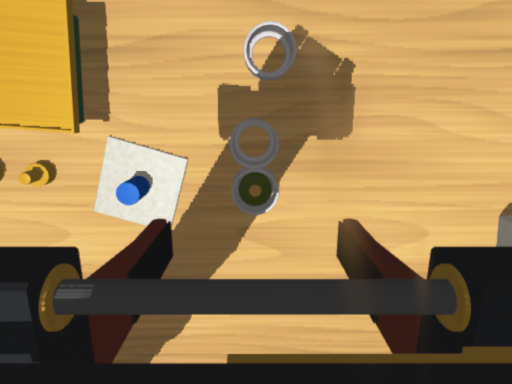

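```bash
cat >> h.py <<'E'
def fitcirc(im,m,xy,z,radii,rng=0.012,step=0.0005):
    "refine xy of circles (radii, height z) by gradient magnitude"
    g=cv2.GaussianBlur(im.astype(np.float32),(0,0),0.8)
    G=np.sqrt(sum(cv2.Sobel(g,-1,i,1-i)**2 for i in(0,1))).max(2)
    K,Rm,t=[np.array(m[k]) for k in 'KRt']; th=np.linspace(0,2*np.pi,90)
    best=(-1,)
    for dx in np.arange(-rng,rng+1e-9,step):
        for dy in np.arange(-rng,rng+1e-9,step):
            s=0
            for r in radii:
                P=np.stack([xy[0]+dx+r*np.cos(th),xy[1]+dy+r*np.sin(th),0*th+z])
                q=K@(Rm@P+t[:,None]); q=(q[:2]/q[2]).astype(np.float32)
                s+=cv2.remap(G,q[0],q[1],cv2.INTER_LINEAR).mean()
            if s>best[0]: best=(s,xy[0]+dx,xy[1]+dy)
    return np.round(best,4)
E
python3 - <<'E'
from h import *
im=cv2.imread('pics/w0.png')[:,:,::-1]; m=manip.camera_model('wrist')
for u,v,z,r in [(255,190,.036,[.031,.027]),(254,142,.036,[.031,.027]),(270,50,.036,[.031,.027]),(127,193,.05,[.015])]:
    p=px2w(m,u,v,z); print(p.round(4),fitcirc(im,m,p,z,r))
h=cv2.cvtColor(im,cv2.COLOR_RGB2HSV); mk=((h[...,0]>100)&(h[...,0]<125)&(h[...,1]>150)).astype(np.uint8)
ys,xs=np.nonzero(mk); print(xs.min(),xs.max(),ys.min(),ys.max())
E
```

```text
[ 0.434  -0.3611  0.036 ] [252.9771   0.431   -0.3606]
[ 0.4952 -0.3599  0.036 ] [120.0453   0.4842  -0.3524]
[ 0.601  -0.3785  0.036 ] [362.0746   0.601   -0.378 ]
[ 0.4338 -0.2019  0.05  ] [ 3.831654e+02  4.333000e-01 -2.024000e-01]
116 148 176 204
```

```bash
python3 - <<'E'
from h import *
go([0.432,-0.361,0.025],-90)
E
```

```text
cur psi -90.1 -> shift [1.0, 37.3, 274.6] rot [0.0, 0.0, -0.001] j7 -1.01
```

Call:
arm_command(motion=[[1, 37, 40, 0, 0, 0, 1], [1, 37, 80, 0, 0, 0, 1], [1, 37, 120, 0, 0, 0, 1], [1, 37, 160, 0, 0, 0, 1], [1, 37, 200, 0, 0, 0, 1], [1, 37, 235, 0, 0, 0, 1], [1, 37, 260, 0, 0, 0, 1], [1, 37, 275, 0, 0, 0, 1]])

```text
t: 2.78
tcp_pos: [0.4311, -0.3595, 0.0212]
orientation: [-0.707, 0.707, 0.002, -0.0]
contact_force: [0.4, -0.4, -0.7]
grip_width: 0.0877
```

Call:
arm_command(motion=[[0, 0, 0, 0, 0, 0, 1], [0, 0, 0, 0, 0, 0, 1], [0, 0, 0, 0, 0, 0, 0.5], [0, 0, 0, 0, 0, 0, 0.5], [0, 0, 0, 0, 0, 0, 0.5], [0, 0, 0, 0, 0, 0, 0.5], [0, 0, 0, 0, 0, 0, 0.5], [0, 0, 0, 0, 0, 0, 0.5]], squeeze=25)

```text
t: 3.45
tcp_pos: [0.4332, -0.361, 0.0256]
orientation: [-0.707, 0.707, -0.001, 0.0]
contact_force: [-1.1, 0.7, 7.3]
grip_width: 0.0616
```

```bash
python3 - <<'E'
from h import *
st()
E
```

```text
{'t': 3.45, 'tcp_pos': [0.4332, -0.361, 0.0256], 'orientation': [-0.7071, 0.7071, -0.0007, 0.0], 'contact_force': [-1.1062, 0.7034, 7.2759], 'grip_width': 0.0616, 'joints': [0.6428, 0.5818, -0.0451, 1.9232, 0.042, 0.636, -0.9995]}
```

Call:
arm_command(motion=[[0, 0, -40, 0, 0, 0, 0.5], [0, 0, -80, 0, 0, 0, 0.5], [0, 0, -90, 0, 0, 0, 0.5], [-40, 0, -90, 0, 0, 0, 0.5], [-80, 0, -90, 0, 0, 0, 0.5], [-120, 0, -90, 0, 0, 0, 0.5], [-150, 0, -90, 0, 0, 0, 0.5], [-158, 0, -90, 0, 0, 0, 0.5]])

```text
t: 4.12
tcp_pos: [0.4323, -0.1971, 0.1143]
orientation: [0.709, -0.705, -0.001, -0.0]
contact_force: [-0.2, 0.4, -2.2]
grip_width: 0.0618
```

Call:
arm_command(motion=[[0, 0, 0, 0, 0, 0, 0.5], [0, 0, 0, 0, 0, 0, 0.5], [0, 0, 0, 0, 0, 0, 0.5]])

```text
t: 4.37
tcp_pos: [0.4328, -0.2043, 0.1146]
orientation: [-0.706, 0.708, -0.0, -0.0]
contact_force: [0.1, 0.0, -2.3]
grip_width: 0.0618
```

```bash
python3 - <<'E'
from h import *
st()
a,m=snap('top')
r=px2w(m,328,244,.05)
im=a
u,v=proj(m,[.4333,-.2024,.05]).astype(int); cv2.imwrite('pics/c1.png',cv2.resize(a[v-50:v+50,u-60:u+60,::-1],None,fx=5,fy=5,interpolation=cv2.INTER_CUBIC))
s,mm=snap('scene')
u,v=proj(mm,[.4333,-.2024,.05]).astype(int); cv2.imwrite('pics/c2.png',cv2.resize(s[v-50:v+50,u-60:u+60,::-1],None,fx=5,fy=5,interpolation=cv2.INTER_CUBIC))
x=np.hstack([cv2.imread('pics/c1.png'),cv2.imread('pics/c2.png')]); cv2.imwrite('pics/c3.png',cv2.resize(x,(800,333)))
ww,m=snap('wrist','w1')
E
```

```text
{'t': 4.3667, 'tcp_pos': [0.4328, -0.2043, 0.1146], 'orientation': [-0.7064, 0.7078, -0.0004, -0.0002], 'contact_force': [0.103, 0.044, -2.2981], 'grip_width': 0.0618, 'joints': [0.4177, 0.3301, -0.0943, 2.0712, 0.0463, 0.7417, -1.2783]}
```

View pics/c3.png

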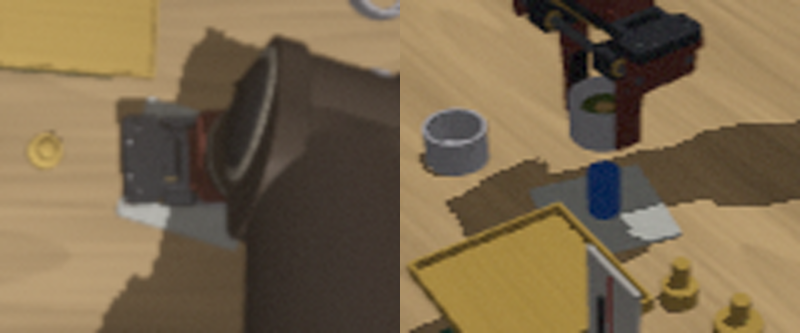

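View pics/w1.png

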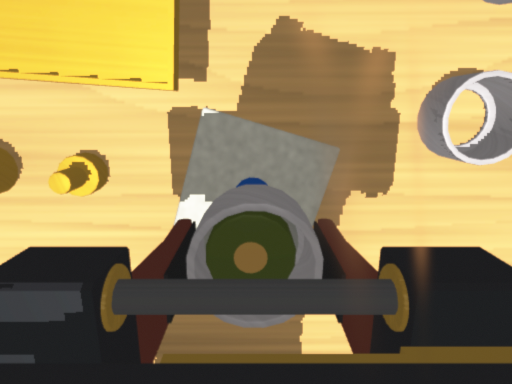

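```bash
python3 - <<'E'
from h import *
im=cv2.imread('pics/w1.png')[:,:,::-1]; m=manip.camera_model('wrist')
print(fitcirc(im,m,[.4328,-.2035],.1256,[.031],rng=.008), proj(m,[.4333+.015,-.2024,.05]), px2w(m,253,178,.05))
r=fitcirc(im,m,[.4328,-.2035],.1256,[.031],rng=.008)
s=manip.observe(); go([r[1]*0+.4333,-.2024,.1146],-90)
E
```

```text
[74.8998  0.4258 -0.205 ] [250.81965228 188.25113175] [ 0.45515304 -0.2038517   0.05      ]
cur psi -90.1 -> shift [-1.7, -0.7, -0.1] rot [0.0, -0.0, -0.003] j7 -1.28
```

```bash
python3 - <<'E'
from h import *
m=manip.camera_model('wrist')
print('ring',px2w(m,255,258,.1256),'dot',px2w(m,250,258,.1146), 'tcp proj',proj(m,[.4328,-.2043,.1256]))
a,_=snap('wrist')
c=a[170:215,200:300]; print((c[:,:,2].astype(int)-c[:,:,0]>60).any(1).argmax()+170)
# plate from w0 pose
im=cv2.imread('pics/w0.png')
q=R.from_quat([-.7066,.7076,.0001,-.0005]).as_matrix(); p=np.array([.4688,-.3606,.2994])
C=np.array([[1,0,.002],[0,.969,-.246],[-.001,.246,.969]]); Rm=C@q.T; t=-Rm@(p+q@[.0006,-.0663,-.1434]); m0=dict(K=m['K'],R=Rm,t=t)
P=np.array([px2w(m0,u,v,.006) for u,v in [(108.5,137),(187.5,157),(174.5,226),(94.5,210)]]); print(P.round(4),P.mean(0))
print(px2w(m0,127,193,.05))
cv2.imwrite('pics/c4.png',cv2.resize(im[120:235,80:300],(800,418),interpolation=cv2.INTER_CUBIC))
E
```

```text
ring [ 0.43517093 -0.20507191  0.1256    ] dot [ 0.42985095 -0.20268107  0.1146    ] tcp proj [253.26562325 262.92679131]
178
[[ 0.4981 -0.1678  0.006 ]
 [ 0.4714 -0.271   0.006 ]
 [ 0.3732 -0.2474  0.006 ]
 [ 0.3971 -0.1369  0.006 ]] [ 0.43495529 -0.20579327  0.006     ]
[ 0.43303101 -0.20259698  0.05      ]
```

View pics/c4.png

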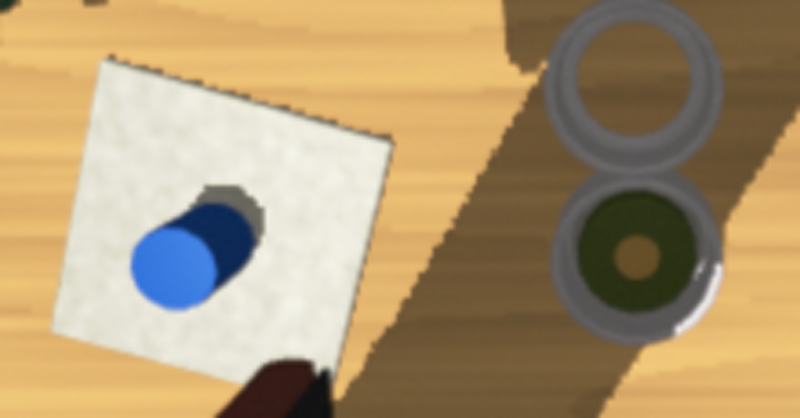

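Call:
arm_command(motion=[[0, -1, 15, 0, 0, 0, 0.5], [0, -1, 30, 0, 0, 0, 0.5], [0, -1, 40, 0, 0, 0, 0.5], [0, -1, 46, 0, 0, 0, 0.5], [0, -1, 52, 0, 0, 0, 0.5], [0, -1, 56, 0, 0, 0, 0.5], [0, -1, 60, 0, 0, 0, 0.5], [0, -1, 60, 0, 0, 0, 0.5]])

```text
t: 5.23
tcp_pos: [0.4337, -0.2026, 0.0542]
orientation: [-0.707, 0.707, 0.0, -0.0]
contact_force: [-0.8, -0.4, -1.3]
grip_width: 0.0616
```

```bash
python3 - <<'E'
from h import *
st()
s,mm=snap('scene')
u,v=proj(mm,[.4333,-.2024,.07]).astype(int); c=cv2.resize(s[v-50:v+50,u-60:u+60,::-1],None,fx=4,fy=4,interpolation=cv2.INTER_CUBIC)
w2,_=snap('wrist'); cv2.imwrite('pics/c5.png',np.hstack([cv2.resize(c,(400,333)),cv2.resize(w2[:,:,::-1],(400,333))]))
E
```

```text
{'t': 5.2333, 'tcp_pos': [0.4337, -0.2026, 0.0542], 'orientation': [-0.707, 0.7072, 0.0002, -0.0001], 'contact_force': [-0.8133, -0.4411, -1.3369], 'grip_width': 0.0616, 'joints': [0.4071, 0.4326, -0.0877, 2.1112, 0.065, 0.6007, -1.2972]}
```

View pics/c5.png

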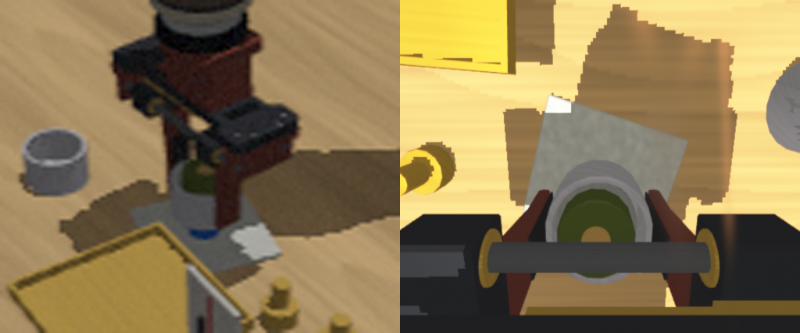

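Call:
arm_command(motion=[[0, 0, 6, 0, 0, 0, 0.5], [0, 0, 12, 0, 0, 0, 0.5], [0, 0, 17, 0, 0, 0, 0.5], [0, 0, 21, 0, 0, 0, 0.5], [0, 0, 23, 0, 0, 0, 0.5], [0, 0, 23, 0, 0, 0, 0.5], [0, 0, 23, 0, 0, 0, 0.5], [0, 0, 23, 0, 0, 0, 0.5]])

```text
t: 6.0
tcp_pos: [0.4336, -0.2024, 0.0316]
orientation: [-0.707, 0.707, 0.0, -0.0]
contact_force: [-2.0, 0.9, 1.6]
grip_width: 0.0619
```

Call:
arm_command(motion=[[0, 0, 0, 0, 0, 0, 0.9], [0, 0, 0, 0, 0, 0, 0.9], [0, 0, 0, 0, 0, 0, 0.9], [0, 0, 0, 0, 0, 0, 0.9], [0, 0, -20, 0, 0, 0, 0.9], [0, 0, -60, 0, 0, 0, 0.9], [0, 0, -100, 0, 0, 0, 0.9], [0, 0, -110, 0, 0, 0, 0.9]])

```text
t: 6.67
tcp_pos: [0.4363, -0.2036, 0.1467]
orientation: [-0.707, 0.707, -0.003, 0.001]
contact_force: [0.9, -0.8, 0.5]
grip_width: 0.0789
```

Call:
arm_command(motion=[[0, 0, 0, 0, 0, 0, 0.9], [0, 0, 0, 0, 0, 0, 0.9]])

```text
t: 6.83
tcp_pos: [0.4341, -0.2028, 0.142]
orientation: [-0.707, 0.707, -0.001, 0.0]
contact_force: [0.5, 0.8, -0.9]
grip_width: 0.0789
```

```bash
python3 - <<'E'
from h import *
st()
s,mm=snap('scene')
u,v=proj(mm,[.4333,-.2024,.05]).astype(int); c=cv2.resize(s[v-50:v+50,u-60:u+60,::-1],None,fx=4,fy=4,interpolation=cv2.INTER_CUBIC)
w2,m=snap('wrist','w2'); cv2.imwrite('pics/c6.png',np.hstack([cv2.resize(c,(400,333)),cv2.resize(w2[:,:,::-1],(400,333))]))
print([fitcirc(w2,m,[.4337,-.2026],.072,[.022],rng=.008),fitcirc(w2,m,[.4337,-.2026],.042,[.031],rng=.008)])
print([(np.round(w(m,d['xyz']),3),d['conf']) for d in manip.look_for('wrist','cake_c')])
E
```

```text
{'t': 6.8333, 'tcp_pos': [0.4341, -0.2028, 0.142], 'orientation': [-0.707, 0.7072, -0.0009, 0.0003], 'contact_force': [0.4838, 0.7869, -0.9197], 'grip_width': 0.0789, 'joints': [0.4197, 0.2891, -0.0995, 2.0469, 0.0396, 0.8056, -1.2742]}
[array([187.1657,   0.4322,  -0.2016]), array([92.3563,  0.4262, -0.2066])]
[(array([ 0.437, -0.201,  0.069]), 0.6)]
```

View pics/c6.png

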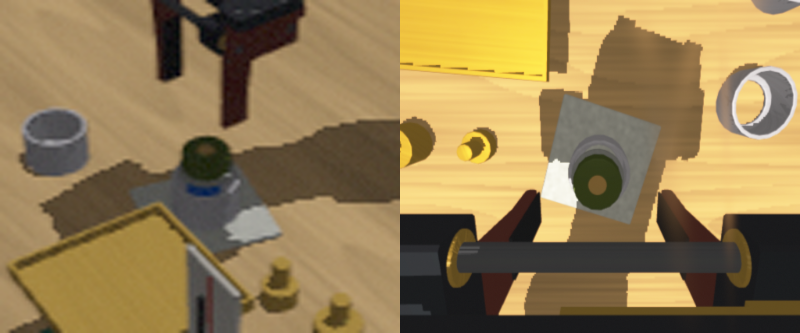

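Call:
arm_command(motion=[[0, 1, 30, 0, 0, 0, 0.9], [0, 1, 55, 0, 0, 0, 0.9], [0, 1, 66, 0, 0, 0, 0.9], [0, 1, 67, 0, 0, 0, 0.9], [0, 1, 67, 0, 0, 0, 0.3], [0, 1, 67, 0, 0, 0, 0.3], [0, 1, 67, 0, 0, 0, 0.3], [0, 1, 67, 0, 0, 0, 0.3]], squeeze=15)

```text
t: 7.65
tcp_pos: [0.4334, -0.2028, 0.0754]
orientation: [-0.707, 0.707, -0.001, 0.0]
contact_force: [-0.2, 0.5, -0.2]
grip_width: 0.0558
```

Call:
arm_command(motion=[[0, 0, 0, 0, 0, 0, 0.3], [0, 0, 0, 0, 0, 0, 0.3], [0, 0, 0, 0, 0, 0, 0.3], [0, 0, 0, 0, 0, 0, 0.3], [0, 0, 0, 0, 0, 0, 0.3]])

```text
t: 8.07
tcp_pos: [0.4331, -0.2027, 0.0752]
orientation: [-0.707, 0.707, -0.0, 0.0]
contact_force: [-1.3, 0.4, 6.1]
grip_width: 0.0435
```

```bash
python3 - <<'E'
from h import *
st()
E
```

```text
{'t': 8.0667, 'tcp_pos': [0.4331, -0.2027, 0.0752], 'orientation': [-0.707, 0.7072, -0.0004, 0.0002], 'contact_force': [-1.327, 0.3879, 6.0553], 'grip_width': 0.0435, 'joints': [0.4126, 0.3946, -0.0931, 2.1008, 0.0593, 0.6477, -1.2916]}
```

Call:
arm_command(motion=[[0, 0, -15, 0, 0, 0, 0.3], [0, 0, -45, 0, 0, 0, 0.3], [0, 0, -80, 0, 0, 0, 0.3], [0, 0, -95, 0, 0, 0, 0.3], [-20, 0, -95, 0, 0, -0.1, 0.3], [-50, 0, -95, 0, 0, -0.2, 0.3], [-85, 0, -95, 0, 0, -0.3, 0.3], [-120, 0, -95, 0, 0, -0.4, 0.3]])

```text
t: 8.73
tcp_pos: [0.4324, -0.0817, 0.1697]
orientation: [0.834, -0.551, 0.0, 0.0]
contact_force: [0.5, -0.0, -1.4]
grip_width: 0.0434
```

```bash
python3 - <<'E'
from h import *
st(); go([.44,.145,.17],0); go([.602,.145,.17],0)
E
```

```text
{'t': 8.7333, 'tcp_pos': [0.4324, -0.0817, 0.1697], 'orientation': [0.8343, -0.5512, 0.0002, 0.0001], 'contact_force': [0.5057, -0.0126, -1.4204], 'grip_width': 0.0434, 'joints': [0.2954, 0.1973, -0.2463, 2.095, 0.0637, 0.8559, -1.1558]}
cur psi -66.9 -> shift [-205.6, -95.9, -0.4] rot [0.0, -0.0, -1.168] j7 -1.16
cur psi -66.9 -> shift [-142.0, -244.9, -0.3] rot [0.0, -0.0, -1.168] j7 -1.16
```

Call:
arm_command(motion=[[-30, -14, 0, 0, 0, -0.1, 0.3], [-60, -28, 0, 0, 0, -0.2, 0.3], [-90, -42, 0, 0, 0, -0.3, 0.3], [-120, -56, 0, 0, 0, -0.42, 0.3], [-150, -70, 0, 0, 0, -0.54, 0.3], [-180, -84, 0, 0, 0, -0.66, 0.3], [-206, -96, 0, 0, 0, -0.78, 0.3], [-206, -96, 0, 0, 0, -0.9, 0.3]])

```text
t: 9.4
tcp_pos: [0.4407, 0.1507, 0.17]
orientation: [0.992, -0.129, 0.0, -0.002]
contact_force: [-0.1, -0.5, -0.6]
grip_width: 0.0436
```

```bash
python3 - <<'E'
from h import *
st(); go([.602,.145,.17],0)
m=manip.camera_model('top'); snap('top','top1'); snap('scene')
for n in ['cake_pan_floor','weight_pan_floor','balance','cake_pan']:
  for c in ('top','scene'):
    mm=manip.camera_model(c); print(n,c,[(np.round(w(mm,d['xyz']),3).tolist(),round(d['conf'],2)) for d in manip.look_for(c,n)])
    
E
```

```text
{'t': 9.4, 'tcp_pos': [0.4407, 0.1507, 0.17], 'orientation': [0.9917, -0.1289, 0.0003, -0.0018], 'contact_force': [-0.0742, -0.5161, -0.5752], 'grip_width': 0.0436, 'joints': [0.0252, 0.2711, -0.5323, 2.026, 0.1731, 0.8854, -0.8594]}
cur psi -14.8 -> shift [157.4, -35.7, 0.2] rot [-0.004, -0.001, -0.258] j7 -0.86
cake_pan_floor top [([0.616, 0.135, 0.065], 0.59)]
cake_pan_floor scene [([0.602, 0.144, 0.068], 0.72)]
weight_pan_floor top [([0.585, -0.092, 0.067], 0.7)]
weight_pan_floor scene [([0.597, -0.104, 0.067], 0.77), ([0.443, -0.183, 0.031], 0.61), ([0.789, 0.011, 0.02], 0.37)]
balance top [([0.595, 0.015, 0.068], 0.86), ([0.738, 0.296, 0.122], 0.66)]
balance scene [([0.606, 0.073, 0.068], 0.82)]
cake_pan top [([0.612, 0.137, 0.067], 0.87)]
cake_pan scene [([0.604, 0.142, 0.065], 0.65)]
```

Call:
arm_command(motion=[[35, -8, 0, 0, 0, -0.06, 0.3], [75, -18, 0, 0, 0, -0.12, 0.3], [115, -27, 0, 0, 0, -0.18, 0.3], [145, -34, 0, 0, 0, -0.24, 0.3], [157, -36, 0, 0, 0, -0.258, 0.3], [157, -36, 20, 0, 0, -0.258, 0.3], [157, -36, 45, 0, 0, -0.258, 0.3], [157, -36, 62, 0, 0, -0.258, 0.3]])

```text
t: 10.57
tcp_pos: [0.6017, 0.1363, 0.1056]
orientation: [1.0, -0.007, -0.001, 0.0]
contact_force: [-0.3, -0.5, -1.1]
grip_width: 0.0439
```

Call:
arm_command(motion=[[0, 0, 5, 0, 0, 0, 0.3], [0, 0, 10, 0, 0, 0, 0.3], [0, 0, 14, 0, 0, 0, 0.3], [0, 0, 18, 0, 0, 0, 0.3], [0, 0, 22, 0, 0, 0, 0.3], [0, 0, 26, 0, 0, 0, 0.3], [0, 0, 26, 0, 0, 0, 0.3]])

```text
t: 11.15
tcp_pos: [0.6019, 0.1371, 0.0814]
orientation: [1.0, -0.007, -0.0, 0.0]
contact_force: [-0.7, -0.7, 3.8]
grip_width: 0.0438
```

```bash
python3 - <<'E'
from h import *
st(); a,m=snap('wrist'); s,mm=snap('scene')
u,v=proj(mm,[.602,.1,.09]).astype(int); c=cv2.resize(s[v-75:v+75,u-90:u+90,::-1],(400,333),interpolation=cv2.INTER_CUBIC)
cv2.imwrite('pics/c7.png',np.hstack([c,cv2.resize(a[:,:,::-1],(400,333))]))
E
```

```text
{'t': 11.15, 'tcp_pos': [0.6019, 0.1371, 0.0814], 'orientation': [1.0, -0.0065, -0.0, 0.0001], 'contact_force': [-0.7165, -0.7449, 3.7817], 'grip_width': 0.0438, 'joints': [0.0292, 0.6188, -0.4671, 1.7375, 0.3493, 0.8688, -0.6047]}
```

View pics/c7.png

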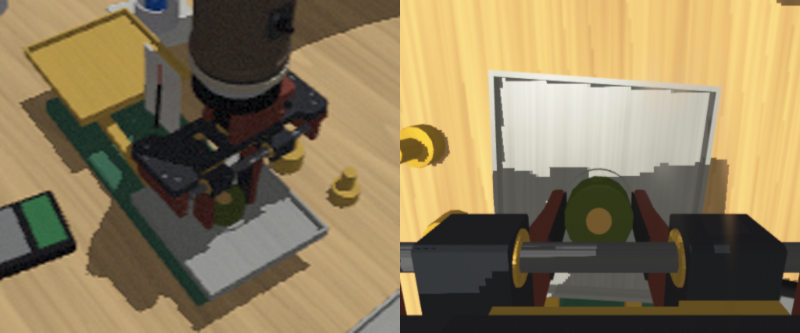

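Call:
arm_command(motion=[[0, 0, 2, 0, 0, 0, 0.3], [0, 0, 2, 0, 0, 0, 0.3], [0, 0, 2, 0, 0, 0, 0.75], [0, 0, 2, 0, 0, 0, 0.75], [0, 0, 2, 0, 0, 0, 0.75], [0, 0, 2, 0, 0, 0, 0.75], [0, 0, -10, 0, 0, 0, 0.75], [0, 0, -40, 0, 0, 0, 0.75]])

```text
t: 11.92
tcp_pos: [0.5997, 0.1364, 0.1191]
orientation: [1.0, -0.006, -0.003, 0.001]
contact_force: [-0.0, -0.3, 0.9]
grip_width: 0.0656
```

Call:
arm_command(motion=[[0, 0, -40, 0, 0, 0, 0.8], [0, 0, -80, 0, 0, 0, 1], [0, 0, -120, 0, 0, 0, 1], [0, 0, -130, 0, 0, 0, 1], [0, 0, -130, 0, 0, 0, 1]])

```text
t: 12.33
tcp_pos: [0.6037, 0.1381, 0.2568]
orientation: [1.0, -0.006, 0.004, -0.001]
contact_force: [-0.7, -0.1, -0.4]
grip_width: 0.0877
```

```bash
python3 - <<'E'
from h import *
st(); go([.435,.12,.25],0)
for i in range(1): a,m=snap('wrist','w3'); s,mm=snap('scene','scene1')
print([(np.round(w(m,d['xyz']),3),d['conf']) for d in manip.look_for('wrist','cake_c')])
E
```

```text
{'t': 12.3333, 'tcp_pos': [0.6037, 0.1381, 0.2568], 'orientation': [1.0, -0.0065, 0.0038, -0.0009], 'contact_force': [-0.6794, -0.091, -0.4252], 'grip_width': 0.0877, 'joints': [0.0769, 0.4388, -0.5306, 1.5714, 0.2356, 1.1875, -0.5122]}
cur psi -0.7 -> shift [-168.5, 20.3, 5.5] rot [-0.002, -0.008, -0.013] j7 -0.51
[]
```

View pics/w3.png

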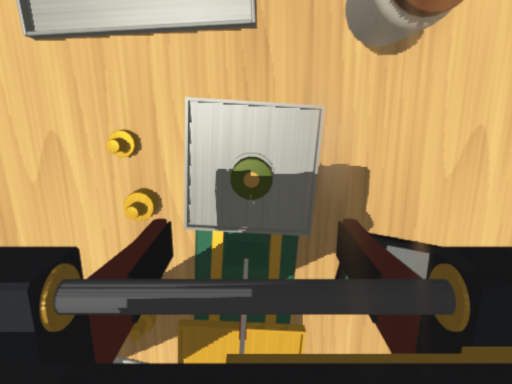

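```bash
python3 - <<'E'
from h import *
im=cv2.imread('pics/w3.png')[:,:,::-1]; m=manip.camera_model('wrist')
for u,v in [(113,147),(131,212)]:
  for n,zb,r in [('200',.034,.02),('100',.026,.018),('50',.018,.016)]:
    p=px2w(m,u,v,zb+.024); print(n,p.round(3),fitcirc(im,m,p,zb,[r],rng=.008,step=.001),fitcirc(im,m,p,zb+.024,[.008],rng=.008,step=.001),fitcirc(im,m,p,0,[r],rng=.008,step=.001))
print([(np.round(w(m,d['xyz']),3),round(d['conf'],2)) for n in ('w100','w50a') for d in manip.look_for('wrist',n)])
cv2.imwrite('pics/c8.png',cv2.resize(im[110:240,80:200,::-1],(554,600),interpolation=cv2.INTER_CUBIC))
E
```

```text
200 [0.456 0.167 0.058] [115.1192   0.4581   0.1635] [2.256784e+02 4.641000e-01 1.685000e-01] [94.7411  0.4551  0.1705]
100 [0.453 0.166 0.05 ] [139.4884   0.4556   0.1657] [2.214129e+02 4.606000e-01 1.677000e-01] [163.8487   0.4466   0.1647]
50 [0.449 0.165 0.042] [1.968666e+02 4.472000e-01 1.658000e-01] [2.163758e+02 4.572000e-01 1.668000e-01] [2.080502e+02 4.492000e-01 1.648000e-01]
200 [0.467 0.096 0.058] [1.801422e+02 4.742000e-01 9.750000e-02] [2.248844e+02 4.752000e-01 1.005000e-01] [1.87635e+02 4.63200e-01 9.05000e-02]
100 [0.464 0.094 0.05 ] [1.914774e+02 4.630000e-01 9.290000e-02] [2.110096e+02 4.720000e-01 9.790000e-02] [2.297664e+02 4.660000e-01 9.090000e-02]
50 [0.461 0.091 0.042] [1.858501e+02 4.688000e-01 9.840000e-02] [2.023773e+02 4.688000e-01 9.640000e-02] [1.975841e+02 4.678000e-01 9.040000e-02]
[(array([0.465, 0.098, 0.015]), 0.94), (array([0.449, 0.168, 0.018]), 0.91)]
```

View pics/c8.png

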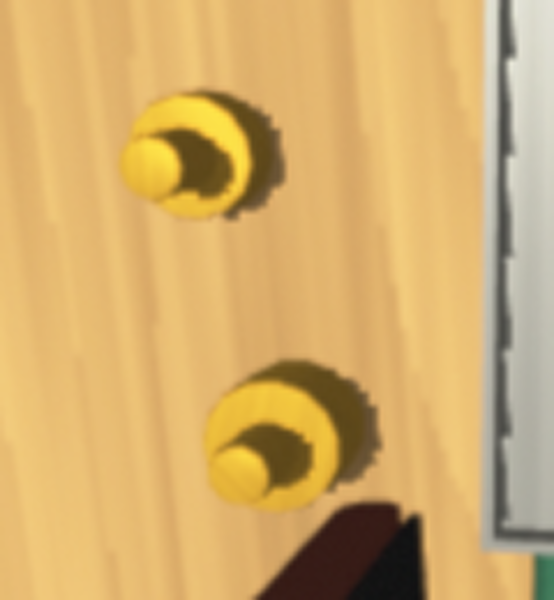

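Call:
arm_command(motion=[[-35, 11, 0, 0, 0, 0, 0.4], [-70, 22, 0, 0, 0, 0, 0.4], [-105, 33, 0, 0, 0, 0, 0.4], [-130, 42, 20, 0, 0, 0, 0.4], [-138, 44, 60, 0, 0, 0, 0.4], [-138, 44, 100, 0, 0, 0, 0.4], [-138, 44, 130, 0, 0, 0, 0.4], [-138, 44, 130, 0, 0, 0, 0.4]])

```text
t: 13.25
tcp_pos: [0.4591, 0.0936, 0.1161]
orientation: [1.0, -0.006, -0.005, 0.001]
contact_force: [-1.3, -1.0, -1.4]
grip_width: 0.0378
```

Call:
arm_command(motion=[[0, 0, 0, 0, 0, 0, 0.4], [0, 0, 0, 0, 0, 0, 0.4]])

```text
t: 13.42
tcp_pos: [0.464, 0.0955, 0.1225]
orientation: [1.0, -0.006, 0.0, -0.0]
contact_force: [0.4, 0.6, 0.7]
grip_width: 0.0353
```

```bash
python3 - <<'E'
from h import *
st(); a,m=snap('wrist','w4'); go([.464,.094,.048],0)
print([(np.round(w(m,d['xyz']),3),round(d['conf'],2)) for n in ('w100','w50a') for d in manip.look_for('wrist',n)])
h=cv2.cvtColor(a,cv2.COLOR_RGB2HSV); 
p=proj(m,[.464,.094,.05]);q=proj(m,[.464,.094,.026]);print(p,q)
u,v=p.astype(int); print(fitcirc(a,m,[.464,.094],.026,[.018],rng=.006),fitcirc(a,m,[.464,.094],.05,[.008],rng=.006))
a=cv2.drawMarker(a.copy(),(int(p[0]),int(p[1])),(255,0,0),0,8); cv2.imwrite('pics/w4m.png',a[:,:,::-1])
E
```

```text
{'t': 13.4167, 'tcp_pos': [0.464, 0.0955, 0.1225], 'orientation': [1.0, -0.0063, 0.0001, -0.0003], 'contact_force': [0.4143, 0.5978, 0.6701], 'grip_width': 0.0353, 'joints': [0.1406, 0.3598, -0.5365, 2.0522, 0.2547, 0.7928, -0.5606]}
cur psi -0.7 -> shift [-0.6, 1.6, 75.1] rot [-0.001, -0.002, -0.013] j7 -0.56
[(array([0.455, 0.004, 0.033]), 0.87), (array([0.461, 0.1  , 0.021]), 0.63), (array([0.451, 0.169, 0.02 ]), 0.79)]
[255.02504478 209.7251388 ] [254.93574846 200.29546392]
[1.118222e+02 4.650000e-01 9.800000e-02] [76.657   0.4585  0.088 ]
```

View pics/w4m.png

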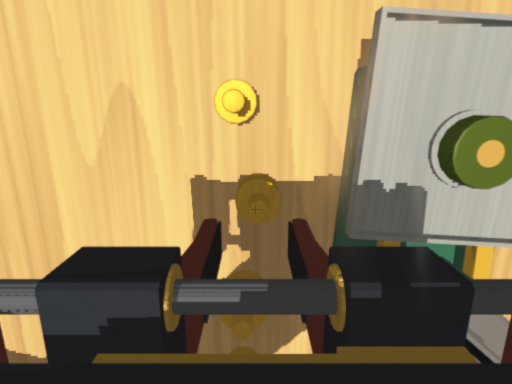

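Call:
arm_command(motion=[[1, 1, 30, 0, 0, 0, 0.4], [1, 1, 55, 0, 0, 0, 0.4], [1, 1, 70, 0, 0, 0, 0.4], [1, 1, 75, 0, 0, 0, 0.4], [1, 1, 75, 0, 0, 0, 0.05], [1, 1, 75, 0, 0, 0, 0.05], [1, 1, 75, 0, 0, 0, 0.05], [1, 1, 75, 0, 0, 0, 0.05]], squeeze=15)

```text
t: 14.23
tcp_pos: [0.4654, 0.0942, 0.0479]
orientation: [1.0, -0.007, 0.001, -0.0]
contact_force: [1.0, 0.4, 2.8]
grip_width: 0.0156
```

Call:
arm_command(motion=[[0, 0, 0, 0, 0, 0, 0.05], [0, 0, 0, 0, 0, 0, 0.05], [0, 0, -20, 0, 0, 0, 0.05], [0, 0, -60, 0, 0, 0, 0.05], [0, 0, -100, 0, 0, 0, 0.05], [0, 0, -115, 0, 0, 0, 0.05], [0, 0, -115, 0, 0, 0, 0.05], [0, 0, -115, 0, 0, 0, 0.05]])

```text
t: 14.9
tcp_pos: [0.4647, 0.0937, 0.1624]
orientation: [1.0, -0.007, 0.001, 0.0]
contact_force: [-0.6, 0.6, -1.3]
grip_width: 0.016
```

```bash
python3 - <<'E'
from h import *
st(); go([.44,-.115,.165],0); go([.57,-.115,.165],0)
E
```

```text
{'t': 14.9, 'tcp_pos': [0.4647, 0.0937, 0.1624], 'orientation': [1.0, -0.0068, 0.0011, 0.0002], 'contact_force': [-0.6264, 0.5855, -1.2711], 'grip_width': 0.016, 'joints': [0.1761, 0.302, -0.5653, 2.0141, 0.2098, 0.8793, -0.5168]}
cur psi -0.8 -> shift [-21.9, 209.0, -2.6] rot [0.0, -0.002, -0.014] j7 -0.52
cur psi -0.8 -> shift [108.1, 207.2, -2.3] rot [0.0, -0.002, -0.014] j7 -0.52
```

Call:
arm_command(motion=[[-8, 35, -10, 0, 0, 0, 0.05], [-16, 70, -20, 0, 0, 0, 0.05], [-22, 110, -20, 0, 0, 0, 0.05], [-22, 150, -20, 0, 0, 0, 0.05], [-22, 185, -20, 0, 0, 0, 0.05], [0, 210, -20, 0, 0, 0, 0.05], [35, 219, -20, 0, 0, 0, 0.05], [70, 218, -20, 0, 0, 0, 0.05]])

```text
t: 15.57
tcp_pos: [0.5307, -0.1296, 0.1796]
orientation: [1.0, -0.01, -0.002, 0.001]
contact_force: [1.2, -0.0, -0.2]
grip_width: 0.0158
```

Call:
arm_command(motion=[[35, 0, 0, 0, 0, 0, 0.05], [46, 0, 0, 0, 0, 0, 0.05], [46, 0, 0, 0, 0, 0, 0.05], [46, 0, 20, 0, 0, 0, 0.05], [46, 0, 40, 0, 0, 0, 0.05], [46, 0, 40, 0, 0, 0, 0.05]])

```text
t: 16.07
tcp_pos: [0.5735, -0.1253, 0.1366]
orientation: [1.0, -0.006, -0.004, -0.001]
contact_force: [-1.4, -0.2, -1.9]
grip_width: 0.0157
```

```bash
python3 - <<'E'
from h import *
st(); go([.58,-.125,.131],0)
a,m=snap('wrist','w5');s,mm=snap('scene','s5')
print([(np.round(w(mm,d['xyz']),3),round(d['conf'],2)) for n in ('weight_pan_floor','cake_pan_floor') for d in manip.look_for('scene',n)])
E
```

```text
{'t': 16.0667, 'tcp_pos': [0.5735, -0.1253, 0.1366], 'orientation': [1.0, -0.0063, -0.0044, -0.0006], 'contact_force': [-1.4107, -0.2311, -1.8974], 'grip_width': 0.0157, 'joints': [0.4398, 0.497, -0.4141, 1.7713, 0.2405, 0.9324, -0.0884]}
cur psi -0.7 -> shift [6.5, -0.4, 5.5] rot [-0.001, 0.009, -0.013] j7 -0.09
[(array([ 0.601, -0.093,  0.084]), 0.73), (array([0.604, 0.148, 0.05 ]), 0.63), (array([ 0.429, -0.178,  0.008]), 0.44), (array([ 0.76 , -0.252,  0.05 ]), 0.42)]
```

Call:
arm_command(motion=[[0, 0, 6, 0, 0, 0, 0.05], [0, 0, 10, 0, 0, 0, 0.05], [0, 0, 14, 0, 0, 0, 0.05], [0, 0, 16, 0, 0, 0, 0.05], [0, 0, 16, 0, 0, 0, 0.4], [0, 0, 16, 0, 0, 0, 0.4], [0, 0, 16, 0, 0, 0, 0.4], [0, 0, 16, 0, 0, 0, 0.4]])

```text
t: 16.93
tcp_pos: [0.5778, -0.1255, 0.1259]
orientation: [1.0, -0.006, 0.0, 0.0]
contact_force: [-0.3, 0.3, -0.4]
grip_width: 0.0347
```

Call:
arm_command(motion=[[0, 0, -10, 0, 0, 0, 0.4], [0, 0, -40, 0, 0, 0, 0.4], [0, 0, -80, 0, 0, 0, 0.4], [-40, 0, -80, 0, 0, 0, 0.4], [-80, 0, -80, 0, 0, 0, 0.4], [-110, 0, -80, 0, 0, 0, 0.4], [-130, 0, -80, 0, 0, 0, 0.4], [-130, 0, -80, 0, 0, 0, 0.4]])

```text
t: 17.6
tcp_pos: [0.4439, -0.1242, 0.2066]
orientation: [1.0, -0.007, -0.001, 0.001]
contact_force: [0.3, -0.3, -1.1]
grip_width: 0.0351
```

```bash
python3 - <<'E'
from h import *
st(); 
s,mm=snap('scene','s6'); a,m=snap('top','t6'); x,mw=snap('wrist','w6')
for c,k in (('scene',mm),('top',m)):
  for n in ('weight_pan_floor','cake_pan_floor','w100','w50a','cake_c'): print(c,n,[(np.round(w(k,d['xyz']),3).tolist(),round(d['conf'],2)) for d in manip.look_for(c,n)][:4])
u,v=proj(mm,[.592,.023,.1]).astype(int)
cv2.imwrite('pics/c9.png',cv2.resize(s[v-75:v+75,u-100:u+100,::-1],(800,600),interpolation=cv2.INTER_CUBIC))
E
```

```text
{'t': 17.6, 'tcp_pos': [0.4439, -0.1242, 0.2066], 'orientation': [1.0, -0.007, -0.0007, 0.0009], 'contact_force': [0.258, -0.264, -1.1433], 'grip_width': 0.0351, 'joints': [0.5773, 0.2057, -0.4662, 1.996, 0.1143, 0.9655, 0.0402]}
scene weight_pan_floor [([0.602, -0.097, 0.07], 0.73)]
scene cake_pan_floor [([0.607, 0.151, 0.062], 0.62)]
scene w100 [([0.46, 0.012, 0.035], 0.84), ([0.586, -0.119, 0.096], 0.63), ([0.603, -0.37, 0.022], 0.62), ([0.603, -0.096, 0.07], 0.45)]
scene w50a [([0.459, 0.172, 0.021], 0.66), ([0.603, 0.149, 0.064], 0.25)]
scene cake_c [([0.607, 0.142, 0.092], 0.75), ([0.443, -0.181, 0.028], 0.32)]
top weight_pan_floor [([0.598, -0.082, 0.074], 0.96), ([0.579, -0.12, 0.096], 0.25)]
top cake_pan_floor [([0.604, 0.145, 0.064], 0.64), ([0.597, -0.079, 0.077], 0.55), ([0.451, 0.164, 0.014], 0.47)]
top w100 [([0.458, 0.003, 0.032], 0.51)]
top w50a []
top cake_c [([0.593, 0.032, 0.062], 0.43)]
```

View pics/c9.png

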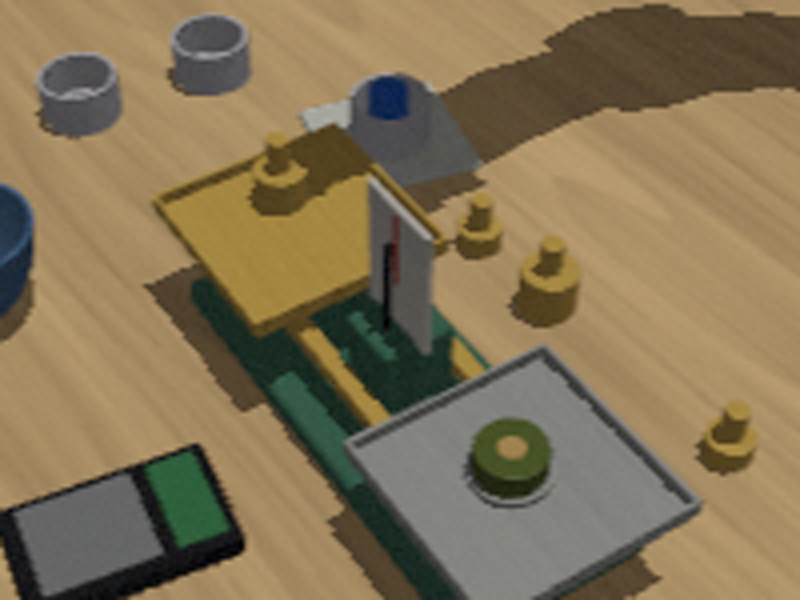

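```bash
cat >> h.py <<'E'
from scipy.optimize import minimize
def grad(im):
    g=cv2.GaussianBlur(im.astype(np.float32),(0,0),0.7)
    return np.sqrt(sum(cv2.Sobel(g,-1,i,1-i)**2 for i in(0,1))).max(2)
def rimscore(G,m,x,y,yaw,z,h=.07):
    K,Rm,t=[np.array(m[k]) for k in 'KRt']; s=np.linspace(-h,h,120)
    P=np.concatenate([np.stack([s,0*s+a],1) for a in(-h,h)]+[np.stack([0*s+a,s],1) for a in(-h,h)])
    c,sn=np.cos(yaw),np.sin(yaw); X=np.stack([x+c*P[:,0]-sn*P[:,1],y+sn*P[:,0]+c*P[:,1],0*s.repeat(4)+z])
    q=K@(Rm@X+t[:,None]); q=(q[:2]/q[2]).astype(np.float32)
    return np.sqrt(cv2.remap(G,q[0],q[1],cv2.INTER_LINEAR)).mean()
def fitpan(G,m,p0):
    f=lambda p:-rimscore(G,m,p[0],p[1],p[2],.077)
    best=min((minimize(f,[p0[0]+a,p0[1]+b,-.08],method='Nelder-Mead',options=dict(initial_simplex=[[p0[0]+a,p0[1]+b,-.08],[p0[0]+a+.004,p0[1]+b,-.08],[p0[0]+a,p0[1]+b+.004,-.08],[p0[0]+a,p0[1]+b,-.04]])) for a in(-.004,0,.004) for b in(-.004,0,.004)),key=lambda r:r.fun)
    return best.x,best.fun
def pans(name):
    m=manip.camera_model('scene'); G0=grad(cv2.imread('pics/scene0.png')); G=grad(cv2.imread('pics/%s.png'%name))
    for nm,p0 in(('cake',(.602,.145)),('weight',(.583,-.094))):
        p,f=fitpan(G0,m,p0); zs=np.arange(-.02,.0201,.00025)
        out=[]
        for g in(G0,G):
            sc=np.array([rimscore(g,m,*p,.077+z) for z in zs]); i=sc.argsort()[::-1][:1]; out.append((1000*zs[i[0]],sc[i[0]].round(2)))
        print(nm,p.round(4),round(f,2),'level fit',out[0],'now',out[1])
E
python3 - <<'E'
from h import *
pans('s6')
m=manip.camera_model('scene'); print(proj(m,[.6,.14,.077])-proj(m,[.6,.14,.067]))
E
```

```text
cake [ 0.6042  0.1421 -0.0813] -14.01 level fit (np.float64(1.734723475976807e-14), np.float32(14.01)) now (np.float64(-3.499999999999986), np.float32(14.29))
weight [ 0.5858 -0.0954 -0.0863] -14.04 level fit (np.float64(1.734723475976807e-14), np.float32(14.04)) now (np.float64(4.000000000000021), np.float32(13.32))
[ 0.292193  -2.8301631]
```

```bash
cat >> h.py <<'E'
def ncc(name,ref='scene0',rng=(-.02,.02)):
    m=manip.camera_model('scene'); A=cv2.imread('pics/%s.png'%ref).astype(np.float32);B=cv2.imread('pics/%s.png'%name).astype(np.float32)
    K,Rm,t=[np.array(m[k]) for k in 'KRt']
    for nm,(x,y),yaw in(('cake',(.6042,.1421),-.083),('weight',(.5858,-.0954),-.083)):
        c,s=np.cos(yaw),np.sin(yaw); out=[]
        # edge bands +-10 mm about each rim side, in the rim plane
        for side in range(4):
            e,f=np.meshgrid(np.linspace(-.066,.066,100),np.linspace(-.008,.004,25)); f=f+.07
            P=[(e,f),(e,-f),(f,e),(-f,e)][side]
            def samp(I,z):
                X=np.stack([x+c*P[0]-s*P[1],y+s*P[0]+c*P[1],0*e+z],0).reshape(3,-1); q=K@(Rm@X+t[:,None]); q=(q[:2]/q[2]).astype(np.float32).reshape(2,*e.shape)
                return cv2.remap(I,q[0],q[1],cv2.INTER_CUBIC)
            a=samp(A,.077); a=a-a.mean((0,1)); zs=np.arange(rng[0],rng[1],.00025); r=[]
            for z in zs:
                b=samp(B,.077+z); b=b-b.mean((0,1)); r.append((a*b).sum()/np.sqrt((a*a).sum()*(b*b).sum()))
            i=int(np.argmax(r)); out.append((round(1000*zs[i],2),round(float(r[i]),3)))
        print(nm,name,out)
E
python3 - <<'E'
from h import *
snap('scene','s7')
print('scene1:');pans('scene1'); ncc('scene1'); print('s6'); ncc('s6'); print('s7');pans('s7');ncc('s7')
import itertools; print((cv2.imread('pics/s7.png').astype(int)-cv2.imread('pics/s6.png')).std())
E
```

```text
scene1:
cake [ 0.6042  0.1421 -0.0813] -14.01 level fit (np.float64(1.734723475976807e-14), np.float32(14.01)) now (np.float64(-15.999999999999996), np.float32(13.31))
weight [ 0.5858 -0.0954 -0.0863] -14.04 level fit (np.float64(1.734723475976807e-14), np.float32(14.04)) now (np.float64(3.5000000000000204), np.float32(12.85))
cake scene1 [(np.float64(-14.75), 0.983), (np.float64(-15.25), 0.722), (np.float64(-20.0), 0.732), (np.float64(-14.5), 0.887)]
weight scene1 [(np.float64(15.25), 0.747), (np.float64(15.0), 0.972), (np.float64(15.25), 0.972), (np.float64(14.75), 0.096)]
s6
cake s6 [(np.float64(-3.25), 0.983), (np.float64(-3.25), 0.969), (np.float64(-3.5), 0.997), (np.float64(-3.25), 0.855)]
weight s6 [(np.float64(3.25), 0.973), (np.float64(4.5), 0.894), (np.float64(3.5), 0.986), (np.float64(1.5), 0.586)]
s7
cake [ 0.6042  0.1421 -0.0813] -14.01 level fit (np.float64(1.734723475976807e-14), np.float32(14.01)) now (np.float64(-3.2499999999999853), np.float32(14.34))
weight [ 0.5858 -0.0954 -0.0863] -14.04 level fit (np.float64(1.734723475976807e-14), np.float32(14.04)) now (np.float64(3.750000000000021), np.float32(13.28))
cake s7 [(np.float64(-3.25), 0.981), (np.float64(-3.0), 0.968), (np.float64(-3.25), 0.995), (np.float64(-3.0), 0.86)]
weight s7 [(np.float64(3.25), 0.971), (np.float64(4.25), 0.888), (np.float64(3.25), 0.982), (np.float64(1.25), 0.623)]
4.621802227367088
```

```bash
python3 - <<'E'
from h import *
a,m=snap('wrist'); 
print([(np.round(w(m,d['xyz']),3),round(d['conf'],2)) for n in ('ring_a','w50a','post_top') for d in manip.look_for('wrist',n)])
go([.4336,-.203,.10],0);go([.4336,-.203,.031],0)
E
```

```text
[(array([ 0.489, -0.329,  0.014]), 0.87), (array([ 0.437, -0.204,  0.031]), 0.63), (array([ 0.722, -0.229,  0.018]), 0.65)]
cur psi -0.7 -> shift [-13.0, 79.4, 105.6] rot [-0.0, 0.0, -0.013] j7 0.04
cur psi -0.7 -> shift [-13.0, 79.4, 174.6] rot [-0.0, 0.0, -0.013] j7 0.04
```

Call:
arm_command(motion=[[-5, 40, 0, 0, 0, 0, 1], [-10, 79, 30, 0, 0, 0, 1], [-12, 79, 70, 0, 0, 0, 1], [-12, 79, 105, 0, 0, 0, 1], [-12, 79, 135, 0, 0, 0, 1], [-12, 79, 160, 0, 0, 0, 1], [-12, 79, 172, 0, 0, 0, 1], [-12, 79, 174, 0, 0, 0, 1]])

```text
t: 19.17
tcp_pos: [0.433, -0.202, 0.0292]
orientation: [1.0, -0.006, -0.002, -0.001]
contact_force: [-0.8, 0.3, -0.1]
grip_width: 0.0851
```

Call:
arm_command(motion=[[0, 0, 0, 0, 0, 0, 0.5], [0, 0, 0, 0, 0, 0, 0.5], [0, 0, 0, 0, 0, 0, 0.5], [0, 0, 0, 0, 0, 0, 0.5], [0, 0, 0, 0, 0, 0, 0.5], [0, 0, 0, 0, 0, 0, 0.5]], squeeze=25)

```text
t: 19.67
tcp_pos: [0.4349, -0.2031, 0.0327]
orientation: [1.0, -0.007, 0.001, 0.001]
contact_force: [-1.5, -0.3, 7.7]
grip_width: 0.0618
```

Call:
arm_command(motion=[[0, 0, -20, 0, 0, 0, 0.5], [0, 0, -50, 0, 0, 0, 0.5], [0, 0, -85, 0, 0, 0, 0.5], [0, 0, -120, 0, 0, 0, 0.5], [0, 0, -140, 0, 0, 0, 0.5], [0, 0, -140, 0, 0, 0, 0.5]])

```text
t: 20.17
tcp_pos: [0.437, -0.2035, 0.1763]
orientation: [1.0, -0.007, 0.004, 0.002]
contact_force: [0.7, -0.3, -1.1]
grip_width: 0.0619
```

```bash
python3 - <<'E'
from h import *
st()
go([.40,.335,.17],0);snap('scene','s8');pans('s8');ncc('s8')
E
```

```text
{'t': 20.1667, 'tcp_pos': [0.437, -0.2035, 0.1763], 'orientation': [1.0, -0.0066, 0.0037, 0.0019], 'contact_force': [0.6631, -0.3216, -1.0861], 'grip_width': 0.0619, 'joints': [0.6901, 0.2702, -0.4175, 1.994, 0.1411, 0.8963, 0.1853]}
cur psi -0.8 -> shift [-44.1, -538.0, 4.0] rot [0.004, -0.007, -0.013] j7 0.19
cake [ 0.6042  0.1421 -0.0813] -14.01 level fit (np.float64(1.734723475976807e-14), np.float32(14.01)) now (np.float64(-3.2499999999999853), np.float32(14.3))
weight [ 0.5858 -0.0954 -0.0863] -14.04 level fit (np.float64(1.734723475976807e-14), np.float32(14.04)) now (np.float64(3.5000000000000204), np.float32(12.84))
cake s8 [(np.float64(-3.0), 0.98), (np.float64(-3.0), 0.967), (np.float64(-3.0), 0.995), (np.float64(-3.0), 0.86)]
weight s8 [(np.float64(3.25), 0.973), (np.float64(2.25), 0.753), (np.float64(3.25), 0.98), (np.float64(1.0), 0.807)]
```

Call:
arm_command(motion=[[-4, -20, 0, 0, 0, 0, 0.5], [-8, -60, 0, 0, 0, 0, 0.5], [-12, -100, 0, 0, 0, 0, 0.5], [-16, -140, 0, 0, 0, 0, 0.5], [-20, -180, 0, 0, 0, 0, 0.5], [-24, -220, 0, 0, 0, 0, 0.5], [-27, -260, 0, 0, 0, 0, 0.5], [-30, -300, 0, 0, 0, 0, 0.5]])

```text
t: 20.88
tcp_pos: [0.407, 0.0991, 0.1704]
orientation: [1.0, -0.007, -0.001, 0.0]
contact_force: [1.0, -1.1, -1.5]
grip_width: 0.0618
```

Call:
arm_command(motion=[[-2, -40, 0, 0, 0, 0, 0.5], [-4, -80, 0, 0, 0, 0, 0.5], [-6, -120, 0, 0, 0, 0, 0.5], [-8, -160, 0, 0, 0, 0, 0.5], [-10, -200, 0, 0, 0, 0, 0.5], [-11, -225, 0, 0, 0, 0, 0.5], [-12, -238, 0, 0, 0, 0, 0.5], [-12, -238, 0, 0, 0, 0, 0.5]])

```text
t: 21.55
tcp_pos: [0.3976, 0.339, 0.17]
orientation: [1.0, -0.004, -0.001, -0.001]
contact_force: [-0.3, -0.1, -1.6]
grip_width: 0.0618
```

```bash
python3 - <<'E'
from h import *
st(); a,m=snap('top','t9'); print([(np.round(w(m,d['xyz']),3),round(d['conf'],2)) for d in manip.look_for('top','tray')])
go([.40,.335,.031],0)
E
```

```text
{'t': 21.55, 'tcp_pos': [0.3976, 0.339, 0.17], 'orientation': [1.0, -0.0041, -0.0014, -0.0006], 'contact_force': [-0.2672, -0.0574, -1.6177], 'grip_width': 0.0618, 'joints': [-0.2539, 0.4012, -0.6843, 1.8893, 0.303, 0.9576, -1.0845]}
[(array([0.52 , 0.347, 0.005]), 0.95), (array([ 0.492, -0.371,  0.02 ]), 0.63), (array([0.603, 0.151, 0.064]), 0.19)]
cur psi -0.7 -> shift [1.7, -0.0, 139.0] rot [0.002, 0.002, -0.012] j7 -1.08
```

Call:
arm_command(motion=[[20, 0, 30, 0, 0, 0, 0.5], [32, 0, 65, 0, 0, 0, 0.5], [32, 0, 95, 0, 0, 0, 0.5], [32, 0, 120, 0, 0, 0, 0.5], [32, 0, 132, 0, 0, 0, 0.5], [32, 0, 138, 0, 0, 0, 0.5], [32, 0, 140, 0, 0, 0, 0.5], [32, 0, 140, 0, 0, 0, 0.5]])

```text
t: 22.32
tcp_pos: [0.4319, 0.3353, 0.0322]
orientation: [1.0, -0.007, 0.0, -0.0]
contact_force: [0.7, -1.1, -1.6]
grip_width: 0.0622
```

Call:
arm_command(motion=[[0, 0, 0, 0, 0, 0, 0.85], [0, 0, 0, 0, 0, 0, 0.85], [0, 0, 0, 0, 0, 0, 0.85], [0, 0, -15, 0, 0, 0, 0.85], [0, 0, -50, 0, 0, 0, 0.85], [0, 0, -90, 0, 0, 0, 0.85], [0, 0, -130, 0, 0, 0, 0.85], [0, 0, -170, 0, 0, 0, 1]])

```text
t: 22.98
tcp_pos: [0.4312, 0.3355, 0.2042]
orientation: [1.0, -0.006, 0.0, -0.0]
contact_force: [0.2, -0.0, -0.7]
grip_width: 0.0786
```

Call:
arm_command(motion=[[0, 0, 0, 0, 0, 0, 1], [0, 0, 0, 0, 0, 0, 1], [0, 0, 0, 0, 0, 0, 1]])

```text
t: 23.23
tcp_pos: [0.4316, 0.335, 0.2017]
orientation: [1.0, -0.007, 0.001, 0.0]
contact_force: [-0.2, 0.3, 0.2]
grip_width: 0.0877
```

```bash
python3 - <<'E'
from h import *
st(); a,m=snap('wrist','w10'); s,ms=snap('scene','s10'); ncc('s10')
print([(np.round(w(m,d['xyz']),3),round(d['conf'],2)) for d in manip.look_for('wrist','ring_a')], fitcirc(a,m,[.43,.338],.04,[.031,.027]))
go([.46,-.24,.22],0)
E
```

```text
{'t': 23.2333, 'tcp_pos': [0.4316, 0.335, 0.2017], 'orientation': [1.0, -0.0067, 0.0005, 0.0001], 'contact_force': [-0.1542, 0.2717, 0.2263], 'grip_width': 0.0877, 'joints': [-0.2158, 0.4015, -0.6858, 1.802, 0.2921, 1.0407, -1.0255]}
cake s10 [(np.float64(-3.25), 0.98), (np.float64(-3.0), 0.967), (np.float64(-3.25), 0.995), (np.float64(-3.75), 0.748)]
weight s10 [(np.float64(3.25), 0.973), (np.float64(3.5), 0.924), (np.float64(3.25), 0.98), (np.float64(1.25), 0.941)]
[(array([0.433, 0.328, 0.029]), 0.95)] [228.9807   0.4315   0.336 ]
cur psi -0.7 -> shift [36.4, 574.4, -19.0] rot [0.002, 0.002, -0.013] j7 -1.03
```

Call:
arm_command(motion=[[0, 35, 0, 0, 0, 0, 1], [0, 75, 0, 0, 0, 0, 1], [0, 115, 0, 0, 0, 0, 1], [0, 155, 0, 0, 0, 0, 1], [0, 195, 0, 0, 0, 0, 1], [5, 235, 0, 0, 0, 0, 1], [10, 275, 0, 0, 0, 0, 1], [15, 315, 0, 0, 0, 0, 1]])

```text
t: 24.05
tcp_pos: [0.4416, 0.0183, 0.2008]
orientation: [1.0, -0.006, -0.001, -0.0]
contact_force: [0.9, -0.2, -0.1]
grip_width: 0.0878
```

Call:
arm_command(motion=[[5, 40, 0, 0, 0, 0, 1], [10, 80, 0, 0, 0, 0, 1], [15, 120, 0, 0, 0, 0, 1], [20, 160, 0, 0, 0, 0, 1], [25, 200, 0, 0, 0, 0, 1], [30, 240, -10, 0, 0, 0, 1], [35, 280, -20, 0, 0, 0, 1], [40, 330, -25, 0, 0, 0, 1]])

```text
t: 24.72
tcp_pos: [0.4774, -0.3032, 0.2256]
orientation: [1.0, -0.006, -0.0, -0.0]
contact_force: [1.3, 0.5, -0.5]
grip_width: 0.0878
```

Call:
arm_command(motion=[[0, 0, 0, 0, 0, 0, 1], [0, 0, 0, 0, 0, 0, 1], [0, 0, 0, 0, 0, 0, 1]])

```text
t: 24.97
tcp_pos: [0.477, -0.3005, 0.2243]
orientation: [1.0, -0.006, -0.001, -0.001]
contact_force: [-0.4, 0.3, 0.3]
grip_width: 0.0878
```

```bash
python3 - <<'E'
from h import *
st(); a,m=snap('wrist','w11')
L=manip.look_for('wrist','ring_a'); print([(np.round(w(m,d['xyz']),3),round(d['conf'],2)) for d in L])
for p in [(.495,-.36),(.601,-.379)]: print(fitcirc(a,m,p,.036,[.031,.027]),proj(m,[*p,.036]))
cv2.imwrite('pics/w11.png',a[:,:,::-1])
E
```

```text
{'t': 24.9667, 'tcp_pos': [0.477, -0.3005, 0.2243], 'orientation': [1.0, -0.0064, -0.001, -0.001], 'contact_force': [-0.4189, 0.321, 0.262], 'grip_width': 0.0878, 'joints': [0.786, 0.3558, -0.3961, 1.7462, 0.1524, 1.0726, 0.3259]}
[(array([ 0.615, -0.366,  0.017]), 0.8)]
[259.4591   0.492   -0.3595] [272.43600339 228.99406183]
[172.9209   0.6005  -0.3785] [369.63085493 244.2788037 ]
```

View pics/w11.png

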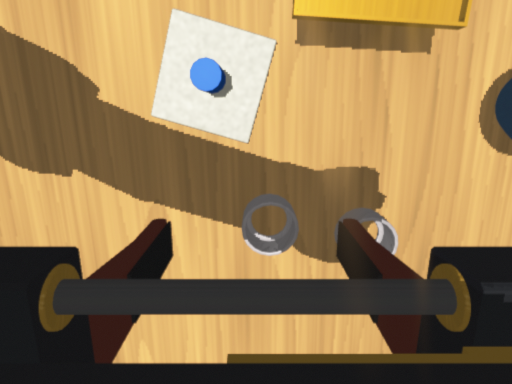

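Call:
arm_command(motion=[[8, 30, 20, 0, 0, 0, 1], [16, 60, 50, 0, 0, 0, 1], [16, 60, 85, 0, 0, 0, 1], [16, 60, 120, 0, 0, 0, 1], [16, 60, 155, 0, 0, 0, 1], [16, 60, 180, 0, 0, 0, 1], [16, 60, 195, 0, 0, 0, 1], [16, 60, 198, 0, 0, 0, 1]])

```text
t: 25.73
tcp_pos: [0.4913, -0.3587, 0.0245]
orientation: [1.0, -0.005, -0.002, -0.002]
contact_force: [0.1, 0.9, 0.1]
grip_width: 0.0877
```

Call:
arm_command(motion=[[0, 0, 0, 0, 0, 0, 1], [0, 0, 0, 0, 0, 0, 0.5], [0, 0, 0, 0, 0, 0, 0.5], [0, 0, 0, 0, 0, 0, 0.5], [0, 0, 0, 0, 0, 0, 0.5], [0, 0, 0, 0, 0, 0, 0.5], [0, 0, 0, 0, 0, 0, 0.5]], squeeze=25)

```text
t: 26.32
tcp_pos: [0.493, -0.3621, 0.0288]
orientation: [1.0, -0.007, 0.001, 0.0]
contact_force: [-1.3, 0.1, 7.0]
grip_width: 0.0601
```

Call:
arm_command(motion=[[0, 0, -20, 0, 0, 0, 0.5], [0, 0, -50, 0, 0, 0, 0.5], [0, 0, -90, 0, 0, 0, 0.5], [0, 0, -130, 0, 0, 0, 0.5], [0, 0, -155, 0, 0, 0, 0.5], [0, 0, -155, 0, 0, 0, 0.5]])

```text
t: 26.82
tcp_pos: [0.4952, -0.3631, 0.1892]
orientation: [1.0, -0.007, 0.004, 0.003]
contact_force: [1.1, -0.9, -1.8]
grip_width: 0.0607
```

```bash
python3 - <<'E'
from h import *
st(); go([.41,-.10,.18],0); go([.43,.335,.18],0)
E
```

```text
{'t': 26.8167, 'tcp_pos': [0.4952, -0.3631, 0.1892], 'orientation': [1.0, -0.0066, 0.0039, 0.0027], 'contact_force': [1.0614, -0.8675, -1.8404], 'grip_width': 0.0607, 'joints': [0.8206, 0.4633, -0.3661, 1.6728, 0.189, 1.0306, 0.3806]}
cur psi -0.8 -> shift [-88.7, -262.0, 7.0] rot [0.005, -0.008, -0.013] j7 0.38
cur psi -0.8 -> shift [-74.5, -697.3, 4.8] rot [0.005, -0.008, -0.013] j7 0.38
```

```bash
python3 - <<'E'
from h import *
a,m=snap('wrist','w12'); s,ms=snap('scene'); print(manip.observe()['grip_width'])
u,v=proj(ms,[.495,-.363,.19]).astype(int); v=max(v,60); c=cv2.resize(s[v-60:v+60,u-72:u+72,::-1],(400,333),interpolation=cv2.INTER_CUBIC)
cv2.imwrite('pics/c12.png',np.hstack([c,cv2.resize(a[:,:,::-1],(400,333))]))
E
```

```text
0.06025413611190385
```

View pics/c12.png

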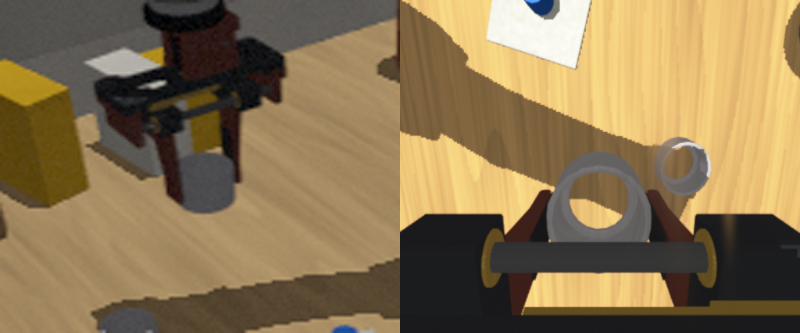

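```bash
python3 - <<'E'
from h import *
im=cv2.imread('pics/w12.png')[:,:,::-1]; m=manip.camera_model('wrist'); s=st()
z=s['tcp_pos'][2]+.0085
for o in (0,.008,.016): print(fitcirc(im,m,[s['tcp_pos'][0],s['tcp_pos'][1]+o],z,[.031,.027],rng=.008),fitcirc(im,m,[s['tcp_pos'][0],s['tcp_pos'][1]+o],z,[.031],rng=.008))
print(px2w(m,256,231,z)-s['tcp_pos'])
im=cv2.imread('pics/w11.png')[:,:,::-1]
E
```

```text
{'t': 26.9167, 'tcp_pos': [0.4927, -0.362, 0.1835], 'orientation': [1.0, -0.0066, 0.0006, 0.0007], 'contact_force': [-0.5771, 0.0715, -1.7906], 'grip_width': 0.0603, 'joints': [0.8202, 0.4687, -0.3647, 1.6788, 0.1901, 1.0272, 0.3797]}
[118.5459   0.4912  -0.363 ] [92.4993  0.4912 -0.359 ]
[114.1965   0.4922  -0.36  ] [92.4993  0.4912 -0.359 ]
[95.8041  0.4867 -0.338 ] [53.9305  0.4957 -0.345 ]
[0.00043275 0.01410876 0.0085    ]
```

Call:
arm_command(motion=[[-12, -35, 0, 0, 0, 0, 0.5], [-24, -70, 0, 0, 0, 0, 0.5], [-36, -105, 0, 0, 0, 0, 0.5], [-48, -140, 0, 0, 0, 0, 0.5], [-60, -175, 0, 0, 0, 0, 0.5], [-72, -210, 0, 0, 0, 0, 0.5], [-82, -245, 0, 0, 0, 0, 0.5], [-87, -280, 0, 0, 0, 0, 0.5]])

```text
t: 27.58
tcp_pos: [0.4063, -0.0793, 0.1809]
orientation: [1.0, -0.007, -0.002, -0.0]
contact_force: [0.3, 1.1, -1.8]
grip_width: 0.0601
```

Call:
arm_command(motion=[[0, -38, 0, 0, 0, 0, 0.5], [0, -76, 0, 0, 0, 0, 0.5], [0, -114, 0, 0, 0, 0, 0.5], [0, -152, 0, 0, 0, 0, 0.5], [0, -190, 0, 0, 0, 0, 0.5], [0, -228, 0, 0, 0, 0, 0.5], [0, -266, 0, 0, 0, 0, 0.5], [0, -304, 0, 0, 0, 0, 0.5]])

```text
t: 28.25
tcp_pos: [0.4119, 0.2244, 0.181]
orientation: [1.0, -0.007, -0.001, 0.001]
contact_force: [1.5, -0.4, -1.6]
grip_width: 0.0602
```

Call:
arm_command(motion=[[0, -38, 0, 0, 0, 0, 0.5], [10, -70, 0, 0, 0, 0, 0.5], [40, -95, 0, 0, 0, 0, 0.5], [80, -98, 0, 0, 0, 0, 0.5], [115, -98, 0, 0, 0, 0, 0.5], [125, -98, 0, 0, 0, 0, 0.5], [125, -98, 0, 0, 0, 0, 0.5], [125, -98, 0, 0, 0, 0, 0.5]])

```text
t: 28.92
tcp_pos: [0.5382, 0.3192, 0.1803]
orientation: [1.0, -0.007, -0.002, 0.001]
contact_force: [-0.5, -0.3, -1.2]
grip_width: 0.0605
```

```bash
python3 - <<'E'
from h import *
s=st(); a,m=snap('wrist','w13'); b,mt=snap('top','t13'); go([.53,.32,.032],0)
print([(np.round(w(m,d['xyz'])-s['tcp_pos'],3),round(d['conf'],2)) for d in manip.look_for('wrist','ring_a')])
print('top',[(np.round(w(mt,d['xyz']),3),round(d['conf'],2)) for d in manip.look_for('top','ring_a')])
E
```

```text
{'t': 28.9167, 'tcp_pos': [0.5382, 0.3192, 0.1803], 'orientation': [1.0, -0.0067, -0.0021, 0.0007], 'contact_force': [-0.4658, -0.2573, -1.2372], 'grip_width': 0.0605, 'joints': [-0.1615, 0.5554, -0.6491, 1.626, 0.3658, 1.0893, -0.9243]}
cur psi -0.7 -> shift [-7.1, -0.2, 149.7] rot [0.001, 0.002, -0.012] j7 -0.92
[(array([-0.115,  0.012, -0.153]), 0.76), (array([-0.002,  0.002, -0.01 ]), 0.61)]
top [(array([ 0.602, -0.379,  0.02 ]), 0.56)]
```

Call:
arm_command(motion=[[-3, 0, 30, 0, 0, 0, 0.5], [-5, 0, 65, 0, 0, 0, 0.5], [-5, 0, 100, 0, 0, 0, 0.5], [-5, 0, 128, 0, 0, 0, 0.5], [-5, 0, 140, 0, 0, 0, 0.5], [-5, 0, 146, 0, 0, 0, 0.5], [-5, 0, 148, 0, 0, 0, 0.5], [-5, 0, 148, 0, 0, 0, 0.5]])

```text
t: 29.78
tcp_pos: [0.5333, 0.3216, 0.0365]
orientation: [1.0, -0.006, 0.0, -0.001]
contact_force: [-1.1, 0.9, 2.8]
grip_width: 0.0604
```

Call:
arm_command(motion=[[0, 0, 0, 0, 0, 0, 0.5], [0, 0, 0, 0, 0, 0, 0.85], [0, 0, 0, 0, 0, 0, 0.85], [0, 0, 0, 0, 0, 0, 0.85], [0, 0, -20, 0, 0, 0, 0.85], [0, 0, -60, 0, 0, 0, 0.85], [0, 0, -100, 0, 0, 0, 0.85], [0, 0, -140, 0, 0, 0, 1]])

```text
t: 30.45
tcp_pos: [0.5342, 0.3193, 0.176]
orientation: [1.0, -0.007, -0.001, 0.0]
contact_force: [1.2, 0.8, 0.0]
grip_width: 0.0785
```

Call:
arm_command(motion=[[-30, 10, -20, 0, 0, 0, 1], [-60, 30, -20, 0, 0, 0, 1], [-90, 65, -20, 0, 0, 0, 1], [-95, 105, -20, 0, 0, 0, 1], [-95, 145, -20, 0, 0, 0, 1], [-95, 185, -20, 0, 0, 0, 1], [-95, 225, -20, 0, 0, 0, 1], [-95, 260, -20, 0, 0, 0, 1]])

```text
t: 31.12
tcp_pos: [0.4357, 0.0581, 0.195]
orientation: [1.0, -0.007, 0.0, 0.001]
contact_force: [0.3, 0.2, 0.2]
grip_width: 0.088
```

Call:
arm_command(motion=[[0, 35, 0, 0, 0, 0, 1], [10, 75, 0, 0, 0, 0, 1], [20, 115, 0, 0, 0, 0, 1], [30, 155, 0, 0, 0, 0, 1], [40, 195, 0, 0, 0, 0, 1], [60, 230, 0, 0, 0, 0, 1], [80, 265, -10, 0, 0, 0, 1], [100, 300, -20, 0, 0, 0, 1]])

```text
t: 31.78
tcp_pos: [0.532, -0.2427, 0.2148]
orientation: [1.0, -0.007, -0.001, 0.0]
contact_force: [1.7, 1.1, 0.7]
grip_width: 0.0881
```

```bash
python3 - <<'E'
from h import *
s=st(); b,mt=snap('scene','s14'); t,mtt=snap('top','t14'); go([.60,-.37,.2],0); a,m=snap('wrist','w14'); 
for c,k in(('scene',mt),('top',mtt),('wrist',m)): print(c,[(np.round(w(k,d['xyz']),3),round(d['conf'],2)) for d in manip.look_for(c,'ring_a')])
ncc('s14')
E
```

```text
{'t': 31.7833, 'tcp_pos': [0.532, -0.2427, 0.2148], 'orientation': [1.0, -0.007, -0.0005, 0.0001], 'contact_force': [1.7061, 1.0521, 0.691], 'grip_width': 0.0881, 'joints': [0.7079, 0.4129, -0.4821, 1.7038, 0.2133, 1.0782, 0.1445]}
cur psi -1.2 -> shift [68.7, 121.0, 16.1] rot [0.003, -0.003, -0.021] j7 0.14
scene [(array([0.43 , 0.341, 0.024]), 0.98), (array([ 0.6  , -0.37 ,  0.023]), 0.81), (array([0.525, 0.324, 0.029]), 0.6)]
top [(array([0.536, 0.33 , 0.028]), 0.53), (array([0.432, 0.344, 0.022]), 0.5)]
wrist [(array([ 0.593, -0.356,  0.021]), 0.83)]
cake s14 [(np.float64(-3.0), 0.98), (np.float64(-3.0), 0.967), (np.float64(-3.0), 0.995), (np.float64(-3.0), 0.862)]
weight s14 [(np.float64(3.25), 0.971), (np.float64(2.0), 0.726), (np.float64(3.25), 0.969), (np.float64(1.25), 0.938)]
```

```bash
python3 - <<'E'
from h import *
s,m=cv2.imread('pics/s14.png')[:,:,::-1],manip.camera_model('scene'); t,mt=cv2.imread('pics/t14.png')[:,:,::-1],manip.camera_model('top')
for nm,p,z in(('ring1',(.4315,.336),.04),('ring2',(.533,.327),.04),('ring2high',(.533,.327),.048),('ring3',(.6,-.375),.036)):
    print(nm,fitcirc(s,m,p,z,[.031,.027]),fitcirc(t,mt,p,z,[.031,.027]))
a,mw=cv2.imread('pics/w14.png')[:,:,::-1],manip.camera_model('wrist'); print('ring3 wrist',fitcirc(a,mw,(.6,-.375),.036,[.031,.027]))
G=grad(t)
go([.60,-.377,.027],0)
E
```

```text
ring1 [269.6991   0.4365   0.337 ] [267.1523   0.4335   0.335 ]
ring2 [284.5806   0.5335   0.324 ] [210.8405   0.5345   0.328 ]
ring2high [280.5943   0.5385   0.3265] [206.4387   0.5335   0.326 ]
ring3 [317.9916   0.604   -0.3745] [116.921    0.6095  -0.387 ]
ring3 wrist [228.7617   0.596   -0.37  ]
cur psi -0.7 -> shift [70.1, 137.3, 187.3] rot [-0.001, 0.001, -0.012] j7 0.14
```

Call:
arm_command(motion=[[35, 40, 0, 0, 0, 0, 1], [60, 80, 0, 0, 0, 0, 1], [70, 115, 20, 0, 0, 0, 1], [70, 135, 55, 0, 0, 0, 1], [70, 135, 95, 0, 0, 0, 1], [70, 135, 135, 0, 0, 0, 1], [70, 135, 165, 0, 0, 0, 1], [70, 135, 183, 0, 0, 0, 1]])

```text
t: 32.75
tcp_pos: [0.5979, -0.3733, 0.0266]
orientation: [1.0, -0.006, -0.003, -0.002]
contact_force: [-0.6, 0.8, -0.2]
grip_width: 0.0881
```

Call:
arm_command(motion=[[0, 0, 3, 0, 0, 0, 1], [0, 0, 3, 0, 0, 0, 1], [0, 0, 3, 0, 0, 0, 0.5], [0, 0, 3, 0, 0, 0, 0.5], [0, 0, 3, 0, 0, 0, 0.5], [0, 0, 3, 0, 0, 0, 0.5], [0, 0, 3, 0, 0, 0, 0.5], [0, 0, 3, 0, 0, 0, 0.5]], squeeze=25)

```text
t: 33.42
tcp_pos: [0.6012, -0.3765, 0.0305]
orientation: [1.0, -0.007, 0.001, 0.001]
contact_force: [-0.7, 1.3, 5.8]
grip_width: 0.0627
```

```bash
python3 - <<'E'
from h import *
st()
E
```

```text
{'t': 33.4167, 'tcp_pos': [0.6012, -0.3765, 0.0305], 'orientation': [1.0, -0.0066, 0.001, 0.0006], 'contact_force': [-0.7115, 1.2696, 5.7965], 'grip_width': 0.0627, 'joints': [0.728, 0.7952, -0.3759, 1.5141, 0.3428, 0.8956, 0.2264]}
```

Call:
arm_command(motion=[[0, 0, -20, 0, 0, 0, 0.5], [0, 0, -55, 0, 0, 0, 0.5], [0, 0, -95, 0, 0, 0, 0.5], [-15, -15, -130, 0, 0, 0, 0.5], [-40, -35, -150, 0, 0, 0, 0.5], [-70, -55, -155, 0, 0, 0, 0.5], [-100, -80, -155, 0, 0, 0, 0.5], [-130, -105, -155, 0, 0, 0, 0.5]])

```text
t: 34.08
tcp_pos: [0.4704, -0.2687, 0.1844]
orientation: [1.0, -0.007, 0.0, 0.001]
contact_force: [0.2, -0.3, -0.9]
grip_width: 0.0621
```

Call:
arm_command(motion=[[-25, -25, 0, 0, 0, 0, 0.5], [-45, -55, 0, 0, 0, 0, 0.5], [-60, -90, 0, 0, 0, 0, 0.5], [-60, -128, 0, 0, 0, 0, 0.5], [-60, -166, 0, 0, 0, 0, 0.5], [-60, -204, 0, 0, 0, 0, 0.5], [-60, -242, 0, 0, 0, 0, 0.5], [-60, -280, 0, 0, 0, 0, 0.5]])

```text
t: 34.75
tcp_pos: [0.415, 0.0128, 0.1842]
orientation: [1.0, -0.007, 0.001, 0.0]
contact_force: [1.5, 0.2, -0.7]
grip_width: 0.0625
```

Call:
arm_command(motion=[[0, -38, 0, 0, 0, 0, 0.5], [0, -76, 0, 0, 0, 0, 0.5], [0, -114, 0, 0, 0, 0, 0.5], [5, -152, 0, 0, 0, 0, 0.5], [15, -190, 0, 0, 0, 0, 0.5], [30, -228, 0, 0, 0, 0, 0.5], [50, -266, 0, 0, 0, 0, 0.5], [65, -304, 0, 0, 0, 0, 0.5]])

```text
t: 35.42
tcp_pos: [0.4853, 0.3152, 0.1837]
orientation: [1.0, -0.007, 0.0, 0.0]
contact_force: [0.8, -1.1, -0.4]
grip_width: 0.0623
```

```bash
python3 - <<'E'
from h import *
st(); a,m=snap('wrist','w15'); go([.48,.415,.185],0);go([.48,.415,.0345],0)
for z in (.04,.046,.05): print(z,fitcirc(a,m,(.533,.327),z,[.031,.027]))
L=manip.look_for('wrist','ring_a'); print([(np.round(w(m,d['xyz']),3),round(d['conf'],2)) for d in L])
E
```

```text
{'t': 35.4167, 'tcp_pos': [0.4853, 0.3152, 0.1837], 'orientation': [1.0, -0.007, 0.0004, 0.0005], 'contact_force': [0.8462, -1.0565, -0.3866], 'grip_width': 0.0623, 'joints': [-0.1261, 0.4901, -0.7244, 1.7417, 0.3693, 1.0505, -0.9932]}
cur psi -0.5 -> shift [-6.9, -90.9, -0.4] rot [-0.007, -0.001, -0.009] j7 -1.0
cur psi -0.5 -> shift [-7.1, -89.8, 150.1] rot [-0.007, -0.001, -0.009] j7 -1.0
0.04 [127.1834   0.521    0.3165]
0.046 [123.5116   0.521    0.318 ]
0.05 [119.1535   0.521    0.3195]
[(array([0.541, 0.329, 0.028]), 0.8), (array([0.427, 0.329, 0.029]), 0.6), (array([0.482, 0.312, 0.174]), 0.56)]
```

Call:
arm_command(motion=[[-2, -35, 0, 0, 0, 0, 0.5], [-4, -70, 0, 0, 0, 0, 0.5], [-4, -94, 0, 0, 0, 0, 0.5], [-4, -94, 0, 0, 0, 0, 0.5], [-4, -94, 0, 0, 0, 0, 0.5], [-4, -94, 30, 0, 0, 0, 0.5], [-4, -94, 65, 0, 0, 0, 0.5], [-4, -94, 90, 0, 0, 0, 0.5]])

```text
t: 36.18
tcp_pos: [0.482, 0.4052, 0.0919]
orientation: [1.0, -0.008, 0.0, 0.001]
contact_force: [0.3, 0.0, -1.4]
grip_width: 0.0628
```

Call:
arm_command(motion=[[0, 0, 0, 0, 0, 0, 0.5], [0, 0, 0, 0, 0, 0, 0.5]])

```text
t: 36.35
tcp_pos: [0.4815, 0.406, 0.0931]
orientation: [1.0, -0.007, -0.001, 0.001]
contact_force: [-0.8, 0.4, -0.8]
grip_width: 0.0627
```

```bash
python3 - <<'E'
from h import *
st(); go([.48,.415,.0345],0)
E
```

```text
{'t': 36.35, 'tcp_pos': [0.4815, 0.406, 0.0931], 'orientation': [1.0, -0.0072, -0.0008, 0.0013], 'contact_force': [-0.818, 0.4173, -0.8173], 'grip_width': 0.0627, 'joints': [-0.3277, 0.6699, -0.6565, 1.6861, 0.4826, 0.9566, -1.1799]}
cur psi -0.8 -> shift [-1.6, -9.1, 58.6] rot [0.003, 0.002, -0.014] j7 -1.18
```

Call:
arm_command(motion=[[0, -8, 15, 0, 0, 0, 0.5], [0, -8, 35, 0, 0, 0, 0.5], [0, -8, 48, 0, 0, 0, 0.5], [0, -8, 55, 0, 0, 0, 0.5], [0, -8, 58, 0, 0, 0, 0.5], [0, -8, 58, 0, 0, 0, 0.5], [0, -8, 58, 0, 0, 0, 0.5]])

```text
t: 36.93
tcp_pos: [0.4819, 0.4165, 0.0364]
orientation: [1.0, -0.006, 0.0, -0.0]
contact_force: [0.1, 1.1, -1.4]
grip_width: 0.0623
```

Call:
arm_command(motion=[[0, 0, 0, 0, 0, 0, 0.85], [0, 0, 0, 0, 0, 0, 0.85], [0, 0, 0, 0, 0, 0, 0.85], [0, 0, -15, 0, 0, 0, 0.85], [0, 0, -50, 0, 0, 0, 0.85], [0, 0, -90, 0, 0, 0, 0.85], [0, 20, -130, 0, 0, 0, 0.85], [20, 60, -170, 0, 0, 0, 1]])

```text
t: 37.6
tcp_pos: [0.4911, 0.3739, 0.1963]
orientation: [1.0, -0.003, 0.001, -0.002]
contact_force: [1.3, 0.6, 0.2]
grip_width: 0.0782
```

Call:
arm_command(motion=[[30, 40, 0, 0, 0, 0, 1], [35, 60, 0, 0, 0, 0, 1], [35, 60, 0, 0, 0, 0, 1], [35, 60, 0, 0, 0, 0, 1]])

```text
t: 37.93
tcp_pos: [0.5297, 0.3073, 0.1928]
orientation: [1.0, -0.009, 0.001, 0.0]
contact_force: [0.5, 1.1, 0.1]
grip_width: 0.0879
```

```bash
python3 - <<'E'
from h import *
st(); a,m=snap('wrist','w16'); s,ms=snap('scene','s16')
L=manip.look_for('wrist','ring_a'); print([(np.round(w(m,d['xyz']),3),round(d['conf'],2)) for d in L])
for p in((.4315,.336),(.53,.325),(.48,.413)): print([fitcirc(a,m,p,z,[.031,.027]).tolist() for z in(.04,.046)])
u,v=proj(ms,[.49,.36,.03]).astype(int)
c=cv2.resize(s[v-54:v+54,u-65:u+65,::-1],(400,333),interpolation=cv2.INTER_CUBIC)
cv2.imwrite('pics/c16.png',np.hstack([c,cv2.resize(a[:,:,::-1],(400,333))]))
E
```

```text
{'t': 37.9333, 'tcp_pos': [0.5297, 0.3073, 0.1928], 'orientation': [1.0, -0.0085, 0.0007, 0.0001], 'contact_force': [0.5019, 1.1022, 0.1373], 'grip_width': 0.0879, 'joints': [-0.1038, 0.5333, -0.7115, 1.6497, 0.3827, 1.1015, -0.9393]}
[(array([0.472, 0.416, 0.028]), 0.9), (array([0.421, 0.331, 0.03 ]), 0.81), (array([0.483, 0.387, 0.004]), 0.73), (array([0.532, 0.33 , 0.031]), 0.63)]
[[404.2128, 0.4315, 0.337], [313.1718, 0.4335, 0.338]]
[[308.9348, 0.533, 0.327], [306.9288, 0.533, 0.3275]]
[[383.676, 0.481, 0.415], [311.5945, 0.4825, 0.4135]]
```

View pics/c16.png

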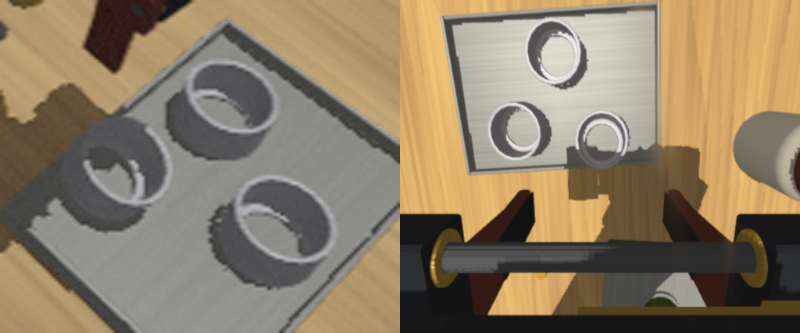

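Call:
arm_command(motion=[[2, -12, 20, 0, 0, 0, 1], [3, -21, 50, 0, 0, 0, 1], [3, -21, 85, 0, 0, 0, 1], [3, -21, 115, 0, 0, 0, 1], [3, -21, 140, 0, 0, 0, 1], [3, -21, 152, 0, 0, 0, 1], [3, -21, 155, 0, 0, 0, 1], [3, -21, 155, 0, 0, 0, 1]])

```text
t: 38.75
tcp_pos: [0.531, 0.3314, 0.0363]
orientation: [1.0, -0.006, -0.001, -0.0]
contact_force: [0.5, 0.7, 0.2]
grip_width: 0.0878
```

Call:
arm_command(motion=[[0, 0, 0, 0, 0, 0, 0.5], [0, 0, 0, 0, 0, 0, 0.5], [0, 0, 0, 0, 0, 0, 0.5], [0, 0, 0, 0, 0, 0, 0.5], [0, 0, 0, 0, 0, 0, 0.5], [0, 0, -10, 0, 0, 0, 0.5], [0, 0, -30, 0, 0, 0, 0.5], [0, 0, -30, 0, 0, 0, 0.5]], squeeze=12)

```text
t: 39.42
tcp_pos: [0.533, 0.3316, 0.0699]
orientation: [1.0, -0.007, 0.002, -0.001]
contact_force: [1.0, 0.8, -0.3]
grip_width: 0.0607
```

Call:
arm_command(motion=[[0, -8, 0, 0, 0, 0, 0.5], [0, -16, 0, 0, 0, 0, 0.5], [0, -16, 8, 0, 0, 0, 0.5], [0, -16, 16, 0, 0, 0, 0.5], [0, -16, 22, 0, 0, 0, 0.5], [0, -16, 27, 0, 0, 0, 0.5], [0, -16, 31, 0, 0, 0, 0.5], [0, -16, 31, 0, 0, 0, 0.5]])

```text
t: 40.08
tcp_pos: [0.5316, 0.3453, 0.0342]
orientation: [1.0, -0.007, -0.001, 0.001]
contact_force: [-0.2, -0.9, -0.8]
grip_width: 0.06
```

```bash
python3 - <<'E'
from h import *
st()
E
```

```text
{'t': 40.0833, 'tcp_pos': [0.5316, 0.3453, 0.0342], 'orientation': [1.0, -0.0067, -0.0006, 0.0009], 'contact_force': [-0.2315, -0.9318, -0.8338], 'grip_width': 0.06, 'joints': [-0.2374, 0.7444, -0.6077, 1.7079, 0.5348, 0.8634, -1.092]}
```

Call:
arm_command(motion=[[0, 0, 2, 0, 0, 0, 0.5], [0, 0, 4, 0, 0, 0, 0.5], [0, 0, 4, 0, 0, 0, 0.5], [0, 0, 4, 0, 0, 0, 0.5]])

```text
t: 40.42
tcp_pos: [0.5321, 0.3459, 0.0314]
orientation: [1.0, -0.007, 0.0, 0.0]
contact_force: [-0.9, -1.0, 1.7]
grip_width: 0.0604
```

Call:
arm_command(motion=[[0, 0, 0, 0, 0, 0, 0.85], [0, 0, 0, 0, 0, 0, 0.85], [0, 0, 0, 0, 0, 0, 0.85], [0, 0, 0, 0, 0, 0, 0.85], [0, 0, -20, 0, 0, 0, 0.85], [0, 0, -60, 0, 0, 0, 0.85], [0, 0, -100, 0, 0, 0, 0.85], [0, 20, -140, 0, 0, 0, 1]])

```text
t: 41.08
tcp_pos: [0.5303, 0.3315, 0.1707]
orientation: [1.0, -0.004, -0.0, -0.002]
contact_force: [1.0, 0.3, 1.2]
grip_width: 0.0787
```

Call:
arm_command(motion=[[0, 15, -10, 0, 0, 0, 1], [0, 15, -15, 0, 0, 0, 1], [0, 15, -15, 0, 0, 0, 1]])

```text
t: 41.33
tcp_pos: [0.5323, 0.3123, 0.1847]
orientation: [1.0, -0.007, 0.001, -0.0]
contact_force: [0.2, 0.7, -0.7]
grip_width: 0.088
```

```bash
python3 - <<'E'
from h import *
st(); a,m=snap('wrist','w17'); s,ms=snap('scene','s17'); t,mt=snap('top','t17')
for nm,I,k in(('w',a,m),('s',s,ms),('t',t,mt)):
  for p in((.4315,.336),(.533,.341),(.481,.415)): 
    f={z:fitcirc(I,k,p,z,[.031,.027],rng=.008) for z in(.034,.037,.04,.043,.046,.05)}; print(nm,p,[(z,float(v[0].round(0)),v[1:].tolist()) for z,v in f.items()][::1])
ncc('s17')
E
```

```text
{'t': 41.3333, 'tcp_pos': [0.5323, 0.3123, 0.1847], 'orientation': [1.0, -0.0074, 0.001, -0.0002], 'contact_force': [0.2391, 0.7314, -0.6563], 'grip_width': 0.088, 'joints': [-0.114, 0.5487, -0.7078, 1.6466, 0.3933, 1.0914, -0.9479]}
w (0.4315, 0.336) [(0.034, 429.0, [0.4295, 0.3355]), (0.037, 435.0, [0.4305, 0.336]), (0.04, 415.0, [0.4315, 0.3365]), (0.043, 372.0, [0.4325, 0.337]), (0.046, 313.0, [0.434, 0.3375]), (0.05, 324.0, [0.4375, 0.3385])]
w (0.533, 0.341) [(0.034, 309.0, [0.531, 0.3345]), (0.037, 307.0, [0.531, 0.335]), (0.04, 292.0, [0.531, 0.335]), (0.043, 263.0, [0.531, 0.335]), (0.046, 246.0, [0.5325, 0.3365]), (0.05, 253.0, [0.533, 0.337])]
w (0.481, 0.415) [(0.034, 412.0, [0.48, 0.4155]), (0.037, 415.0, [0.4805, 0.415]), (0.04, 393.0, [0.481, 0.4145]), (0.043, 350.0, [0.4815, 0.414]), (0.046, 314.0, [0.4835, 0.413]), (0.05, 338.0, [0.485, 0.4125])]
s (0.4315, 0.336) [(0.034, 289.0, [0.4315, 0.3355]), (0.037, 286.0, [0.434, 0.336]), (0.04, 283.0, [0.4365, 0.337]), (0.043, 280.0, [0.439, 0.337]), (0.046, 267.0, [0.4395, 0.3375]), (0.05, 213.0, [0.4395, 0.3385])]
s (0.533
[... 572 characters left out ...]
52.0, [0.4235, 0.344]), (0.05, 61.0, [0.4235, 0.344])]
t (0.533, 0.341) [(0.034, 22.0, [0.541, 0.333]), (0.037, 22.0, [0.541, 0.333]), (0.04, 22.0, [0.541, 0.333]), (0.043, 22.0, [0.541, 0.333]), (0.046, 22.0, [0.541, 0.333]), (0.05, 21.0, [0.541, 0.333])]
t (0.481, 0.415) [(0.034, 106.0, [0.473, 0.423]), (0.037, 109.0, [0.473, 0.423]), (0.04, 111.0, [0.473, 0.423]), (0.043, 113.0, [0.473, 0.423]), (0.046, 112.0, [0.473, 0.4225]), (0.05, 112.0, [0.473, 0.421])]
cake s17 [(np.float64(-4.5), 0.401), (np.float64(-3.0), 0.736), (np.float64(-3.25), 0.996), (np.float64(0.0), 0.652)]
weight s17 [(np.float64(3.0), 0.971), (np.float64(3.5), 0.923), (np.float64(3.25), 0.98), (np.float64(1.25), 0.909)]
```

Call:
arm_command(motion=[[0, 20, -20, 0, 0, 0, 1], [-10, 40, -60, 0, 0, 0, 1], [-20, 70, -80, 0, 0, 0, 1], [-20, 70, -80, 0, 0, 0, 1], [-20, 70, -80, 0, 0, 0, 1], [-20, 70, -80, 0, 0, 0, 1]])

```text
t: 41.98
tcp_pos: [0.5102, 0.2435, 0.2623]
orientation: [1.0, -0.006, -0.001, 0.0]
contact_force: [-0.9, -0.1, -0.8]
grip_width: 0.0878
```

```bash
cat >> h.py <<'E'
def tiltfit(im,m,xy,z0=.037):
    G=grad(im);K,Rm,t=[np.array(m[k]) for k in 'KRt']; th=np.linspace(0,2*np.pi,120)
    def f(p):
        x,y,z,a,b=p; s=0
        for r in(.031,.027):
            X=np.stack([x+r*np.cos(th),y+r*np.sin(th),z+a*r*np.cos(th)+b*r*np.sin(th)]); q=K@(Rm@X+t[:,None]);q=(q[:2]/q[2]).astype(np.float32)
            s-=np.sqrt(cv2.remap(G,q[0],q[1],cv2.INTER_LINEAR)).mean()
        return s
    out=[]
    for b0 in(-.25,-.12,0,.12):
        s0=np.array([*xy,z0+.007*(b0!=0),0,b0]); sx=np.vstack([s0]+[s0+d for d in np.diag([.003,.003,.003,.1,.1])])
        r=minimize(f,s0,method='Nelder-Mead',options=dict(initial_simplex=sx,maxiter=2000)); out.append((r.fun,r.x))
    r=min(out,key=lambda o:o[0]); return round(float(r[0]),2),r[1].round(4).tolist()
E
python3 - <<'E'
from h import *
st(); a,m=snap('wrist','w18'); s,ms=snap('scene','s18')
for nm,I,k in(('w18',a,m),('s18',s,ms)):
  for p in((.4315,.336),(.531,.335),(.481,.415)): print(nm,tiltfit(I,k,p))
I=cv2.imread('pics/s16.png')[:,:,::-1]; print('before', tiltfit(I,ms,(.531,.327)))
for n in('ring_a','w50a','w200','cake_c','w100','herb_jar','mortar','calculator'): print(n,[(np.round(w(ms,d['xyz']),3).tolist(),round(d['conf'],2)) for d in manip.look_for('scene',n)][:4])
E
```

```text
{'t': 41.9833, 'tcp_pos': [0.5102, 0.2435, 0.2623], 'orientation': [1.0, -0.0062, -0.0008, 0.0], 'contact_force': [-0.8776, -0.1098, -0.7891], 'grip_width': 0.0878, 'joints': [0.0468, 0.3925, -0.7609, 1.6786, 0.2873, 1.1878, -0.7975]}
w18 (-26.2, [0.4302, 0.337, 0.0337, 0.0059, -0.0014])
w18 (-26.89, [0.5317, 0.3366, 0.0359, -0.0783, -0.242])
w18 (-15.61, [0.4844, 0.4066, 0.0454, 0.3555, -0.5259])
s18 (-24.54, [0.4281, 0.3347, 0.0298, 0.0058, 0.0546])
s18 (-24.98, [0.5321, 0.3343, 0.0349, 0.0275, -0.0043])
s18 (-24.35, [0.479, 0.414, 0.0307, 0.0116, 0.0885])
before (-22.31, [0.5329, 0.3253, 0.0423, 0.0534, -0.5039])
ring_a [([0.43, 0.339, 0.026], 0.92), ([0.528, 0.334, 0.026], 0.84), ([0.477, 0.417, 0.027], 0.68), ([0.43, -0.189, 0.006], 0.58)]
w50a [([0.458, 0.173, 0.021], 0.71)]
w200 [([0.584, -0.118, 0.095], 0.76), ([0.46, 0.01, 0.033], 0.53), ([0.613, 0.05, 0.065], 0.42)]
cake_c [([0.608, 0.143, 0.092], 0.64)]
w100 [([0.584, -0.118, 0.095], 0.76), ([0.46, 0.01, 0.033], 0.53), ([0.613, 0.05, 0.065], 0.42)]
herb_jar [([0.764, 0.322, 0.119], 0.69)]
mortar [([0.761, -0.254, 0.048], 0.77)]
calculator [([0.788, 0.015, 0.02], 0.56)]
```

```bash
python3 - <<'E'
from h import *
def scan(I,m,xy,z0):
    G=grad(I);K,Rm,t=[np.array(m[k]) for k in 'KRt']; th=np.linspace(0,2*np.pi,120); res=[]
    for b in np.arange(-.36,.25,.06):
        best=(0,)
        for z in np.arange(z0-.003,z0+.0125,.0015):
            for dx in np.arange(-.006,.0061,.001):
                for dy in np.arange(-.006,.0061,.001):
                    s=0
                    for r in(.031,.027):
                        X=np.stack([xy[0]+dx+r*np.cos(th),xy[1]+dy+r*np.sin(th),z+b*r*np.sin(th)]); q=K@(Rm@X+t[:,None]);q=(q[:2]/q[2]).astype(np.float32)
                        s+=np.sqrt(cv2.remap(G,q[0],q[1],cv2.INTER_LINEAR)).mean()
                    if s>best[0]: best=(s,z,xy[0]+dx,xy[1]+dy)
        res.append((round(b,2),round(float(best[0]),1),round(best[1],4)))
    return res
mw=manip.camera_model('wrist');ms=manip.camera_model('scene')
w18=cv2.imread('pics/w18.png')[:,:,::-1];s18=cv2.imread('pics/s18.png')[:,:,::-1]
for p in((.4302,.337),(.5317,.3355),(.481,.415)): print(p,'w',scan(w18,mw,p,.036));print('  s',scan(s18,ms,p,.036))
def tray(c,I,m):
    G=grad(I)
    K,Rm,t=[np.array(m[k]) for k in 'KRt']; s=np.linspace(-1,1,200)
    P=np.concatenate([np.stack([.125*s,0*s+a],1) for a in(-.085,.085)]+[np.stack([0*s+a,.085*s],1) for a in(-.125,.125)])
    def f(p):
        c_,n=np.cos(p[2]),np.sin(p[2]);X=np.stack([p[0]+c_*P[:,0]-n*P[:,1],p[1]+n*P[:,0]+c_*P[:,1],0*P[:,0]+.018]);q=K@(Rm@X+t[:,None]);q=(q[:2]/q[2]).astype(np.float32)
        return -np.sqrt(cv2.remap(G,q[0],q[1],cv2.INTER_LINEAR)).mean()
    r=min((minimize(f,[.478+a,.377+b,y],method='Nelder-Mead',options=dict(initial_simplex=[[.478+a,.377+b,y],[.482+a,.377+b,y],[.478+a,.381+b,y],[.478+a,.377+b,y+.04]])) for a in(-.004,.004) for b in(-.004,.004) for y in(-.03,0,.03)),key=lambda r:r.fun); print(c,r.x.round(4),round(r.fun,2))
tray('scene0',cv2.imread('pics/scene0.png')[:,:,::-1],ms);tray('top0',cv2.imread('pics/top0.png')[:,:,::-1],manip.camera_model('top'))
E
```

```text
(0.4302, 0.337) w [(np.float64(-0.36), 24.1, np.float64(0.0435)), (np.float64(-0.3), 24.6, np.float64(0.0405)), (np.float64(-0.24), 25.1, np.float64(0.0405)), (np.float64(-0.18), 25.5, np.float64(0.036)), (np.float64(-0.12), 25.9, np.float64(0.036)), (np.float64(-0.06), 26.0, np.float64(0.036)), (np.float64(0.0), 26.0, np.float64(0.033)), (np.float64(0.06), 25.8, np.float64(0.033)), (np.float64(0.12), 25.7, np.float64(0.036)), (np.float64(0.18), 25.5, np.float64(0.036)), (np.float64(0.24), 25.1, np.float64(0.033))]
  s [(np.float64(-0.36), 20.6, np.float64(0.033)), (np.float64(-0.3), 21.5, np.float64(0.033)), (np.float64(-0.24), 22.4, np.float64(0.033)), (np.float64(-0.18), 23.1, np.float64(0.033)), (np.float64(-0.12), 23.5, np.float64(0.033)), (np.float64(-0.06), 23.8, np.float64(0.033)), (np.float64(0.0), 24.2, np.float64(0.033)), (np.float64(0.06), 24.3, np.float64(0.033)), (np.float64(0.12), 24.1, np.float64(0.033)), (np.float64(0.18), 23.6, np.float64(0.0345)), (np.float64(0.24), 22.9, np.float64(0.0345))]
(0.5317, 0.3355) w [(np.float64(-0.36), 26.6, np.float64(0.039)), (np.flo
[... 1354 characters left out ...]
.12), 14.3, np.float64(0.033)), (np.float64(0.18), 14.3, np.float64(0.033)), (np.float64(0.24), 14.2, np.float64(0.0345))]
  s [(np.float64(-0.36), 21.4, np.float64(0.033)), (np.float64(-0.3), 22.2, np.float64(0.033)), (np.float64(-0.24), 22.9, np.float64(0.033)), (np.float64(-0.18), 23.3, np.float64(0.0345)), (np.float64(-0.12), 23.6, np.float64(0.033)), (np.float64(-0.06), 23.9, np.float64(0.0345)), (np.float64(0.0), 24.1, np.float64(0.033)), (np.float64(0.06), 24.2, np.float64(0.033)), (np.float64(0.12), 24.2, np.float64(0.033)), (np.float64(0.18), 23.9, np.float64(0.039)), (np.float64(0.24), 23.3, np.float64(0.033))]
scene0 [0.4827 0.3752 0.0426] -13.45
top0 [0.4817 0.3709 0.0402] -11.76
```

```bash
python3 - <<'E'
from h import *
snap('scene','s19'); ncc('s19'); print(manip.sign_off())
E
```

```text
cake s19 [(np.float64(-11.75), 0.424), (np.float64(-2.75), 0.685), (np.float64(-3.25), 0.995), (np.float64(0.25), 0.627)]
weight s19 [(np.float64(3.25), 0.971), (np.float64(3.5), 0.926), (np.float64(3.25), 0.98), (np.float64(1.5), 0.939)]
the job is handed in; nothing more can be done
None
```

The job is handed in, at about 42 s. Only one cake was present, the olive green one. I pushed it out of its ring on the post and stood it upright on the steel pan. After that I put the 100 g weight on the brass pan; the other three weights were left untouched on the counter. All three rings are in the tray.

**Balance:** in the last check the cake pan stood about 3.1 mm below level, steady over several readings. That makes the cake about 22 g heavier than the 100 g weight. Adding a 50 g weight would leave about 28 g the other way, so I left it. The margin is narrow: the tipping point is about 3.6 mm. It also relies on the stated 7 g per mm, and I did not test it by adding a 50 g weight. In the last picture some edges of the cake pan were hidden and fitted poorly; the clear ones agreed.

**Rings:** the second ring first landed leaning on the tray wall, so I picked it up again and set it down about 10 mm clear of the wall. The scene camera then fitted all three rings as flat. The wrist camera could not settle the tilt of that ring, and its fit of the third ring failed. My picture views had run out, so I did not look at the re-set ring by eye.

**Other things:** I never worked near the jar, bowl or calculator. The last scene detections, which are rougher, put the jar about 4 cm and the bowl and calculator about 2 cm from their first top-camera positions; I put this down to the change of camera and did not check further. In the last look one of the 50 g weights was not detected; it had not been touched.

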